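Queue the sample cassettes in the tester's feed track

ROBOT

A 6-joint arm with a two-finger parallel gripper is mounted at the origin on the work surface. World frame = base frame: x ahead of the robot, y to its left, z up, the work surface at z = 0. Lengths are in m, angles in rad, forces in N, time in s.
With the tool pointing down it reaches from about 0.35 to 0.875 m from the base axis. Payload 4.2 kg.
Tool frame: the origin (TCP) lies at the very end of the fingers, on their centre line; the grasp point (between the pads) lies 19 mm behind it (env.grip_point_offset is the distance from the TCP to the grasp point, in m); z points along the fingers, y is the line along which they close (so a half turn about z gives the same grasp; the last joint's range is limited). The gripper opens to 87 mm and grips with 3 to 60 N. Pads are 19 mm wide; open, the fingers measure 117 mm over their backs; the gripper's body (75 mm by 190 mm) begins 51 mm behind the grasp point.
Start: joints at [1.59, 0.385, 0.008, 0, -1.194, -0.259], TCP at [0.148, 0.607, 0.223] pointing down, gripper open.
Joint ranges: [-3.14, 3.14], [-1.21, 2.06], [-1.07, 1.41], [-3.16, 2.05], [-2.99, -0.16], [-3.1, 3.1]. Speed limits (rad/s): [2.79, 2.79, 3.14, 3.14, 3.14, 3.14].

INTERFACE

Orientations are given as a rotation vector (axis times angle).
In Python, from workcell import monitor, camera, job, env gives the robot as it stands.
- The arm moves only by the tool move_arm, never from a script. Its arguments are lists of equal length, an entry for each row: "fingers": the opening, from 0 (shut) to 1 (fully open); "linear": the shift along the tool's x, y, z normalised to -1 to 1, where 1 is 0.1 m, a list of three; "angular": the turn, a rotation vector about the tool's x, y, z normalised to -1 to 1, where 1 is 90 degrees, a list of three. A call has exactly 5 rows; each row is the pose to reach, as a shift and turn from the pose commanded when the call began, along the tool's axes at that moment; what a row does not reach only later rows make up. A row lasts 1/12 s, in which the tool goes at most 41.7 mm and 7.16 degrees, less where a joint would pass 70% of its speed; a pose out of reach is approached as far as the arm can. A call with a number of a shift or a turn outside -1 to 1 is refused whole. A call with a gripper value outside its range is refused whole. The fingers move at their own pace and stop on an object; "squeeze" is the grip in N (left out, the last holds). Time passes only in rows, so rows that repeat a pose let the fingers close, or fill a call up. It gives the time, the measured TCP pose, the force, the opening and the grip force at its end, in the units of the state.
- monitor.get_state(): the state, without advancing time (a new reading comes with each control period).
- camera(name): name is "scene" or "top" or "wrist"; returns a dict with "frame" (420x560x3 uint8, red, green, blue), "camera_matrix" (3x3 intrinsics, pixels), "R" (3x3) and "t" (3): a world point X has camera coordinates R X + t. Camera axes: x right, y down, z forward; pixel columns grow to the right and rows downward; lengths in m; the calibration is good to about 2 mm. A picture is of the moment at which its call begins. There is no depth.
- job.job_done(): hands the job in; it is judged then, once.
The state is a dict: "time_s": time; "qpos": joint angles; "dq": joint speeds; "joint_torque": joint torques, N m; "position": TCP position; "orientation": TCP orientation; "force": force on the tool from outside, world axes, zero at the start; "moment": the same for the moment, N m; "gripper_width": finger opening in m; "gripper_force": force on a finger pad.
Only numpy, scipy, OpenCV 4.12 (cv2) and the standard library are available. Lean on these libraries where they do the work, as an engineer would, in place of code of your own. Each camera call takes 0.05 s, during which the arm holds its last target. There are 200 camera calls.

TASK

Get the tester ready to run: put the brush that lies across the feed track into the empty white tray nearest the tester, draw back the pusher, and load every white sample cassette standing on the bench into the track, window up. Slide the cassettes along under the tester's head so that they form one closed row, the first flush against the white stop block, each flush against the next, and the pusher left up against the last one. Then press the start button on top of the head fully down and let go; leave the other things on the bench where they are.

Things in the scene. Friction and masses are not known exactly. Their poses are not given: they have to be found in the camera images.
- tester: White benchtop tester with a feed track, one fixed unit. Origin on the bench (z=0) below the face of the stop; +y runs along the track from the stop to its open end, x is across it (centre line x=0), z up. Floor of the track 6 mm above the bench, 57 mm wide between two rails 12 mm wide with tops 18 mm above the bench, from y=0 to 560 mm, open at the far end.
- stop (a point): Middle of the foot of the stop's face, on the track floor: a white block with a flat upright face at the tester's y=0, 50 mm wide, top 44 mm above the bench.
- head_edge (a point): Middle of the lower edge of the tester's head, 85 mm along the track from the stop, 60 mm above the bench. The head hangs over the track from there back past the stop, 140 mm wide, top 165 mm above the bench; the housing behind it begins 30 mm behind the stop face and is 180 mm wide, 160 mm long, 200 mm tall.
- pusher (a joint): Slide of the pusher in the track, 0 to 0.39 m; its front face is at y = 100 mm + joint value from the stop. Larger is farther from the stop. It moves freely against about 1.5 N friction and stays where it is left.
- pusher_face (a point): Middle of the pusher's flat upright front face (50 mm wide, from 7 to 45 mm above the bench), which looks to the stop.
- pusher_grip (a point): Point on the pusher's black handle, 66 mm above the bench, on the track centre line 50 mm behind the front face. The handle is an upright block, 26 mm across the track, 28 mm along it, top 79 mm above the bench; below it a foot, 50 mm wide, 17 mm above the bench at most, runs from the face to 75 mm behind it.
- start (a joint): Travel of the start button, 0 (up) to 0.006 m (fully down), spring, about 5 N when fully down; it counts as pressed beyond 0.0045.
- start_top (a point): Centre of the top of the round black start button (30 mm diameter) on top of the tester's head, about 187 mm above the bench; it is pressed straight down.
- brush: Cleaning brush 150 mm long lying flat: wooden handle 22 mm wide from x=-75 to 20 mm, steel ferrule 36 mm wide, dark bristle block 34 mm wide from x=36 to 75 mm; 16 mm thick, 80 g. Origin at the centre of its underside, x along its length to the bristles, z up. It starts across the track's rails.
- tray: Fixed white enamel tray, 150 mm in x, 230 mm in y, walls 18 mm high and 4 mm thick, floor about 4 mm thick. Origin at the centre of its underside.
- cassette0: White sample cassette, a box 52 mm in x, 60 mm in y, 38 mm tall, about 160 g, round paper window on top; origin at the centre of its underside, z up. All cassettes are alike and either way round will do; three to five are there. Its 60 mm length goes along the track.
- cassette1: White sample cassette, a box 52 mm in x, 60 mm in y, 38 mm tall, about 160 g, round paper window on top; origin at the centre of its underside, z up. All cassettes are alike and either way round will do; three to five are there. Its 60 mm length goes along the track.
- cassette2: White sample cassette, a box 52 mm in x, 60 mm in y, 38 mm tall, about 160 g, round paper window on top; origin at the centre of its underside, z up. All cassettes are alike and either way round will do; three to five are there. Its 60 mm length goes along the track.
- cassette3: White sample cassette, a box 52 mm in x, 60 mm in y, 38 mm tall, about 160 g, round paper window on top; origin at the centre of its underside, z up. All cassettes are alike and either way round will do; three to five are there. Its 60 mm length goes along the track.
- cassette4: White sample cassette, a box 52 mm in x, 60 mm in y, 38 mm tall, about 160 g, round paper window on top; origin at the centre of its underside, z up. All cassettes are alike and either way round will do; three to five are there. Its 60 mm length goes along the track.
- weight: Brass knob weight, 48 mm diameter, 42 mm tall, stands among the cassettes; not part of the job. Origin under its centre.
- dish: Glass dish 90 mm diameter, 16 mm high, beyond the track; not part of the job.
- jar: Amber jar 70 mm diameter, 80 mm tall, beyond the track; not part of the job.
Things that resemble listed ones, but are neither listed nor needed, are in the scene too. What is shaped like the cassette0 but orange is not meant.

How it is judged:
By the outcome, as a careful person would: the job done as asked, in the order asked, and still so for the second after the job is handed in, with the robot touching nothing.
Of cassette0, cassette1, cassette2, cassette3, cassette4 only 3 to 5 are there at a start; the rules pass over those that are not, and their reading is None.
At some moment in a run one of cassette0, cassette1, cassette2, cassette3, cassette4, brush may be knocked a few centimetres aside while the robot is not near it.
Once in a run the grip may slacken for a moment while it holds something.
It also fails if it takes over 210 s, if anything falls off the work surface, if the arm or the gripper's body presses on something with over 40 N, if the wrist force passes 120 N, or if a joint passes its speed limit or range.

## Working session

There is one attempt and no reset: what is moved stays moved. The work goes in short steps, Python scripts to look and compute and a tool call to move; the robot and the scene stay as the last step left them, time stands still between calls to the robot, and variables do not carry over. Pictures are saved under pics/ and viewed, at most 14 in all, crops included, and the job is handed in when it is done.

Besides the shell and the picture viewer there is one more tool, called as a command line: name --argument value ..., lists and objects as JSON in quotes. move_arm: Moves the arm, as the interface text tells. Its arguments: {"type":"object","properties":{"fingers":{"type":"array"},"linear":{"type":"array"},"angular":{"type":"array"},"squeeze":{"type":"number"}},"required":["fingers","linear","angular"]}

```bash
ls; mkdir -p pics; cat > h.py <<'E'
import numpy as np, cv2
from scipy.spatial.transform import Rotation as Ro
from workcell import monitor, camera, job, env
def snap(n,f=None):
    c=camera(n)
    if f: cv2.imwrite('pics/'+f,c['frame'][:,:,::-1])
    return c
def ray(c,u,v,z):
    d=c['R'].T@np.linalg.inv(c['camera_matrix'])@np.array([u,v,1.]); o=-c['R'].T@c['t']
    return o+d*(z-o[2])/d[2]
def proj(c,X):
    p=c['camera_matrix']@(c['R']@np.array(X,float)+c['t']); return p[:2]/p[2]
E
python3 - <<'E'
from h import *
s=monitor.get_state(); print({k:np.round(v,3) for k,v in s.items()}, env.grip_point_offset)
for n in('top','scene'):
    c=snap(n,n+'0.png'); np.savez(n+'0.npz',**c); print(n,-c['R'].T@c['t'])
E
```

```text
pics
{'time_s': np.float64(0.0), 'qpos': array([ 1.590e+00,  3.860e-01,  7.000e-03, -1.000e-03, -1.194e+00,
       -2.590e-01]), 'dq': array([-0.001,  0.   ,  0.001,  0.001,  0.001, -0.001]), 'joint_torque': array([-0.0000e+00, -3.9066e+01,  1.8741e+01,  4.2200e+00,  1.1000e-02,
       -0.0000e+00]), 'position': array([0.148, 0.607, 0.221]), 'orientation': array([ 3.117, -0.376, -0.   ]), 'force': array([ 0.536, -1.261, -0.06 ]), 'moment': array([-0.001, -0.039, -0.011]), 'gripper_force': np.float64(0.0), 'gripper_width': np.float64(0.087)} 0.0187
top [0.33313276 0.07869529 1.30410728]
scene [ 0.92779148 -0.51335209  0.97496789]
```

View pics/top0.png

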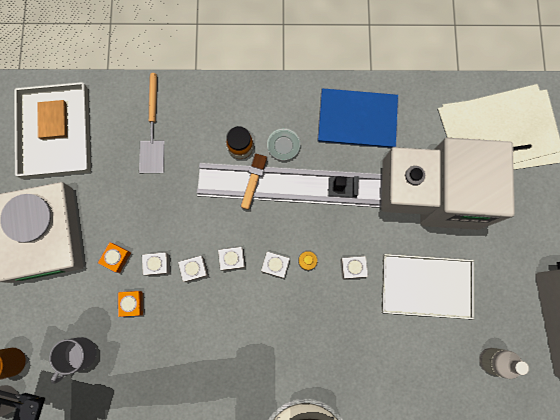

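View pics/scene0.png

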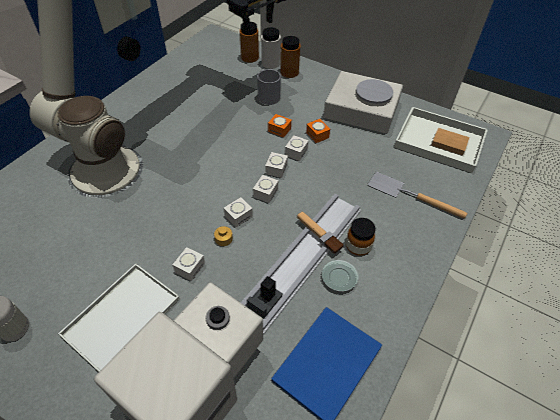

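The top view shows five white cassettes at about (154,264), (192,268), (231,258), (275,264) and (354,267). Not meant are two orange look-alikes at (113,257) and (130,303) and the brass weight at (308,260). The brush lies across the track at (255,180), bristles at (260,162). There are two trays. The one at (428,287) is empty and next to the tester, so it is the one meant. The one at (50,128) holds an orange block. Next I'll measure these and confirm with a crop.

```bash
python3 - <<'E'
from h import *
c=dict(np.load('top0.npz')); f=c['frame']; 
hsv=cv2.cvtColor(f,cv2.COLOR_RGB2HSV)
crop=f[125:330,95:490]; cv2.imwrite('pics/crop0.png',cv2.resize(crop,None,fx=2,fy=2,interpolation=cv2.INTER_CUBIC)[:,:,::-1])
m=((hsv[...,2]>165)&(hsv[...,1]<60)).astype(np.uint8)
m=cv2.morphologyEx(m,cv2.MORPH_CLOSE,np.ones((3,3)))
def rect(cnt,z):
    P=np.array([ray(c,u,v,z)[:2] for u,v in cnt.reshape(-1,2)],np.float32)
    return cv2.minAreaRect(P*1000)
for k in cv2.findContours(m,0,1)[0]:
    a=cv2.contourArea(k)
    if a<150: continue
    M=cv2.moments(k); u,v=M['m10']/M['m00'],M['m01']/M['m00']
    r=rect(k,.038); print('white',round(a),np.round([u,v],1),np.round(r[0],1),np.round(r[1],1),round(r[2],1))
for nm,lo,hi,z in(('orange',(5,120,120),(25,255,255),.016),('blackorange',(0,60,40),(20,255,110),.016)):
    mm=cv2.inRange(hsv,lo,hi)
    for k in cv2.findContours(mm,0,1)[0]:
        if cv2.contourArea(k)<60: continue
        r=rect(k,z); M=cv2.moments(k); print(nm,cv2.contourArea(k),np.round([M['m10']/M['m00'],M['m01']/M['m00']],1),np.round(r[0],1),np.round(r[1],1),round(r[2],1))
E
```

```text
white 561 [297.5 409.8] [95.  14.3] [ 41.7 148.3] 4.9
white 337 [510.8 366.5] [ 188.  -504.4] [75.6 51.3] 65.6
white 175 [127.8 303.3] [343.4 436.6] [37.3 36.5] 89.9
white 446 [354.7 266.8] [ 433.4 -128.4] [51.  60.6] 4.6
white 452 [191.7 268.2] [430.3 280.6] [51.2 60.2] 15.8
white 5198 [428.3 286.2] [ 385.7 -310.9] [225.4 146.8] 86.0
white 444 [153.7 263.3] [442.7 376.4] [51.  59.4] 5.2
white 440 [274.7 264. ] [440.3  72.4] [60.6 50.8] 73.3
white 162 [111.8 256.7] [459.6 481.6] [38.1 35. ] 3.2
white 439 [230.5 257.9] [455.9 184.2] [50.7 59.6] 7.1
white 5735 [ 33.5 231.5] [527.1 688.6] [221.6 181.2] 11.4
white 5462 [290.8 184.4] [646.8  35.9] [473.3  88.4] 86.4
white 2634 [415.2 176.5] [ 668.9 -292.6] [125.7 151.6] 86.4
white 689 [151.  156.7] [747.3 396.3] [136.7  61.5] 0.4
white 11172 [495.3 147. ] [ 745.6 -523.7] [359.7 318.3] 0.4
white 6090 [ 49.2 128.7] [799.  665.6] [244.1 184.9] 5.7
white 38547 [280.8  34.5] [1068.2   53.4] [ 210.3 1553.9] 0.3
orange 490.5 [128.4 303.5] [344.  440.4] [61.  52.6] 3.2
orange 242.5 [307.6 260. ] [452.6 -11.3] [43.6 46.2] 89.5
orange 467.5 [112.3 256.7] [461.6 487.8] [53.6 61. ] 63.1
orange 225.0 [249.4 191.1] [634.3 138.7] [20.1 94. ] 73.1
orange 865.5 [ 50.7 118.5] [834.1 673.6] [100.3  69.1] 4.8
orange 241.0 [152.   96.5] [897.4 405.7] [136.1  16.3] 2.4
blackorange 578.5 [ 11.7 361.9] [202.8 717.2] [71.6 60.9] 5.6
blackorange 62.5 [141.2 302.8] [344.9 409.1] [59.9 10. ] 2.8
blackorange 73.5 [123.5 261.8] [448.2 458.4] [11.7 61.4] 66.1
blackorange 148.0 [258.9 161.1] [715.4 114.4] [33.8 36.8] 72.6
blackorange 116.0 [241.3 149.4] [757.3 165.1] [50.6 68.5] 10.5
blackorange 88.0 [ 60.  125.4] [816.7 643.8] [ 60.2 118.8] 62.0
```

View pics/crop0.png

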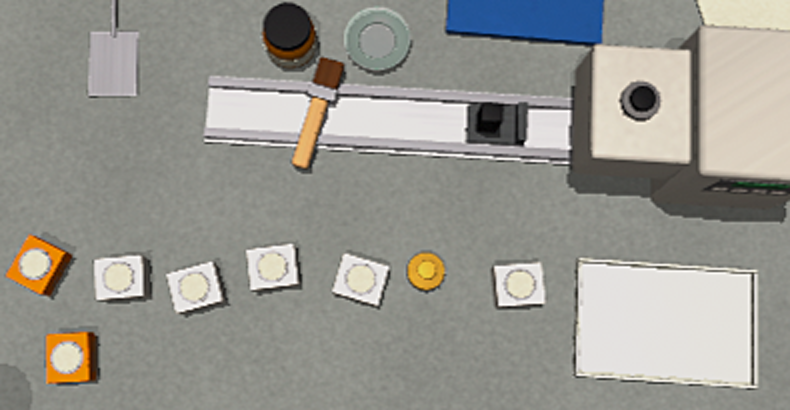

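The crop confirms it: five white cassettes, two orange ones to leave, and the empty tray by the tester, at crop (665,322). Next I'll measure the track and its contents accurately.

```bash
cat >> h.py <<'E'
def prof(c,y,z,xs):
    P=np.array([proj(c,[x,y,z]) for x in xs],np.float32)
    g=cv2.cvtColor(c['frame'],cv2.COLOR_RGB2GRAY).astype(np.float32)
    return cv2.remap(g,P[:,0].reshape(-1,1),P[:,1].reshape(-1,1),cv2.INTER_LINEAR).ravel()
E
python3 - <<'E'
from h import *
c=dict(np.load('top0.npz'))
xs=np.arange(.57,.73,.004)
print((xs*1000).astype(int))
for y in(.25,.2,.05,.0,-.03,-.17,-.19):
    print(y,prof(c,y,.018,xs).astype(int))
# along-track profile on the centre line
o=ray(c,199,181,.006);print('far end floor',o)
for nm,(u,v),z in(('button',(415,174.5),.187),('farEndL',(199,163.5),.018),('farEndR',(197.5,196),.018),('handle',(340,184),.079),('jar',(238,136),.08),('dish',(284,145),.016),
  ('headFL',(391,150.5),.165),('headFR',(390.5,205.5),.165),('headBL',(440,152),.165),('tray',(428.3,286.2),.018)):
    print(nm,np.round(ray(c,u,v,z)*1000,1))
E
```

```text
[570 574 578 582 586 590 594 598 602 606 610 614 618 622 626 630 634 638
 642 646 650 654 658 662 666 670 674 678 682 686 690 694 698 702 706 710
 714 718 722 726 730]
0.25 [139 141 141 144 143 138 136 139 142 141 141 144 140 225 109 177 183 182
 227 226 226 226 226 226 226 224 223 226 225 224 241  88 165 183 174 176
 144 141 137 141 141]
0.2 [140 137 141 141 139 135 142 144 141 141 140 122 207 126 182 183 178 217
 226 226 226 226 226 226 226 226 226 226 225 236 112 128 182 175 171 141
 142 142 145 141 139]
0.05 [139 142 145 140 140 139 142 141 144 112 216 107 181 179 181 228 226 226
 225 226 226 226 226 226 226 226 228 192  39 178 177 176 151 136 136 139
  72  91 139 136 137]
0.0 [142 143 143 139 141 145 144 142 133 215 108 168 179 177 228 226 226 226
 226 226 226 223 221 225 224 221 236 107 162 178 170 181 136 142 144 142
 141 139 140 136 139]
-0.03 [135 138 139 142 141 139 144 137 105 151 116 182 170 210 227 226 225 226
 225 223 225 221 222 225 221 223 242 109 174 172 196 142 138 144 143 141
 139 139 143 142 138]
-0.17 [140 141 142 142 142 140 144 143 136 169 162 208 226 225 224 225 226 225
 223 221 223 221 221 232 126  98 171 162 186 143 140 139 140 140 139 139
 142 142 140 139 139]
-0.19 [141 138 140 144 144  89 183  77 168 165 164 217 226 223 224 225 225 225
 221 221 222 222 220 232 100 123 166 163 166 141 140 142 140 142 146 147
 143 142 142 139 139]
far end floor [0.6633334 0.2734413 0.006    ]
button [ 633.1 -249.1  187. ]
farEndL [707.9 272.9  18. ]
farEndR [619.9 274.5  18. ]
handle [637.3 -90.8  79. ]
jar [762.6 166.3  80. ]
dish [760.1  47.8  16. ]
headFL [ 697.5 -201.7  165. ]
headFR [ 564.8 -194.8  165. ]
headBL [ 694.  -317.7  165. ]
tray [ 385.5 -317.5   18. ]
```

```bash
cat >> h.py <<'E'
def down(yaw):  # tool pointing down, tool x at yaw (deg)
    return Ro.from_euler('z',yaw,degrees=True)*Ro.from_rotvec([np.pi,0,0])
def plan(*wps, start=None):
    """wps: (x,y,z[mm],yaw deg). prints linear/angular of each call, chained"""
    s=monitor.get_state(); p=np.array(s['position'])*1000; R=Ro.from_rotvec(s['orientation'])
    if start: p,R=np.array(start[:3],float),down(start[3])
    for w in wps:
        t=np.array(w[:3],float); T=down(w[3])
        n=max(1,int(np.ceil(max(np.abs(R.inv().apply(t-p)).max()/98,np.linalg.norm(t-p)/150,(R.inv()*T).magnitude()/np.radians(31)))))
        p0=p.copy(); dR=(R.inv()*T).as_rotvec(); R0=R
        print('->',w)
        for i in range(1,n+1):
            q=p0+(t-p0)*i/n; Q=R0*Ro.from_rotvec(dR*i/n)
            l=np.round(R.inv().apply(q-p)/100,2); a=np.round((R.inv()*Q).as_rotvec()/(np.pi/2),3)
            print('   lin',l.tolist(),'ang',a.tolist())
            p=p+R.apply(l*100); R=R*Ro.from_rotvec(a*np.pi/2)
T0=np.array([635.,-284.]); TA=-3.6
def tst(x,y):  # tester xy mm -> world mm
    a=np.radians(TA); return T0+np.array([np.cos(a)*x-np.sin(a)*y,np.sin(a)*x+np.cos(a)*y])
E
python3 - <<'E'
from h import *
plan((400,450,200,-16.7),(560,150,180,-16.7),(620,140,180,-16.7))
E
```

```text
-> (400, 450, 200, -16.7)
   lin [0.94, 0.31, 0.07] ang [0.0, -0.0, 0.011]
   lin [0.94, 0.29, 0.08] ang [0.001, -0.0, 0.011]
   lin [0.95, 0.27, 0.07] ang [0.0, -0.0, 0.011]
-> (560, 150, 180, -16.7)
   lin [0.8, 0.81, 0.07] ang [0.0, -0.0, -0.0]
   lin [0.8, 0.8, 0.06] ang [0.0, -0.0, -0.0]
   lin [0.8, 0.81, 0.07] ang [0.0, -0.0, -0.0]
-> (620, 140, 180, -16.7)
   lin [0.6, -0.08, -0.0] ang [0.0, -0.0, -0.0]
```

move_arm --fingers '[1, 1, 1, 1, 1]' --linear '[[0.94, 0.31, 0.07], [0.94, 0.31, 0.07], [0.94, 0.31, 0.07], [0.94, 0.31, 0.07], [0.94, 0.31, 0.07]]' --angular '[[0, 0, 0.01], [0, 0, 0.01], [0, 0, 0.01], [0, 0, 0.01], [0, 0, 0.01]]' --squeeze 20

```text
time_s: 0.52
position: [0.233, 0.5541, 0.2153]
orientation: [3.115, -0.403, -0.0]
force: [-0.5, 0.5, 0.5]
gripper_width: 0.0869
gripper_force: 0.0
```

move_arm --fingers '[1, 1, 1, 1, 1]' --linear '[[0.94, 0.29, 0.08], [0.94, 0.29, 0.08], [0.94, 0.29, 0.08], [0.94, 0.29, 0.08], [0.94, 0.29, 0.08]]' --angular '[[0, 0, 0.01], [0, 0, 0.01], [0, 0, 0.01], [0, 0, 0.01], [0, 0, 0.01]]'

```text
time_s: 0.93
position: [0.3158, 0.5033, 0.2074]
orientation: [-3.112, 0.425, 0.0]
force: [-0.1, 0.2, -0.2]
gripper_width: 0.0873
gripper_force: 0.0
```

move_arm --fingers '[1, 1, 1, 1, 1]' --linear '[[0.95, 0.27, 0.07], [0.95, 0.27, 0.07], [0.95, 0.27, 0.07], [0.95, 0.27, 0.07], [0.95, 0.27, 0.07]]' --angular '[[0, 0, 0.01], [0, 0, 0.01], [0, 0, 0.01], [0, 0, 0.01], [0, 0, 0.01]]'

```text
time_s: 1.35
position: [0.3998, 0.4523, 0.2004]
orientation: [-3.109, 0.449, 0.0]
force: [-0.8, -0.3, 0.1]
gripper_width: 0.0873
gripper_force: 0.0
```

move_arm --fingers '[0.7, 0.7, 0.7, 0.7, 0.7]' --linear '[[0.8, 0.81, 0.07], [0.8, 0.81, 0.07], [0.8, 0.81, 0.07], [0.8, 0.81, 0.07], [0.8, 0.81, 0.07]]' --angular '[[0, 0, 0], [0, 0, 0], [0, 0, 0], [0, 0, 0], [0, 0, 0]]'

```text
time_s: 1.77
position: [0.4536, 0.3516, 0.1939]
orientation: [-3.108, 0.449, -0.0]
force: [0.4, 1.0, 0.1]
gripper_width: 0.064
gripper_force: 0.0
```

move_arm --fingers '[0.7, 0.7, 0.7, 0.7, 0.7]' --linear '[[0.8, 0.8, 0.06], [0.8, 0.8, 0.06], [0.8, 0.8, 0.06], [0.8, 0.8, 0.06], [0.8, 0.8, 0.06]]' --angular '[[0, 0, 0], [0, 0, 0], [0, 0, 0], [0, 0, 0], [0, 0, 0]]'

```text
time_s: 2.18
position: [0.5081, 0.2527, 0.1877]
orientation: [-3.109, 0.449, -0.001]
force: [-0.2, 1.0, -0.4]
gripper_width: 0.0609
gripper_force: 0.0
```

move_arm --fingers '[0.7, 0.7, 0.7, 0.7, 0.7]' --linear '[[0.8, 0.81, 0.07], [0.8, 0.81, 0.07], [0.8, 0.81, 0.07], [0.8, 0.81, 0.07], [0.8, 0.81, 0.07]]' --angular '[[0, 0, 0], [0, 0, 0], [0, 0, 0], [0, 0, 0], [0, 0, 0]]'

```text
time_s: 2.6
position: [0.5622, 0.1526, 0.1804]
orientation: [-3.109, 0.449, -0.0]
force: [-0.0, 0.5, -0.5]
gripper_width: 0.0611
gripper_force: 0.0
```

move_arm --fingers '[0.7, 0.7, 0.7, 0.7, 0.7]' --linear '[[0.6, -0.08, 0], [0.6, -0.08, 0], [0.6, -0.08, 0], [0.6, -0.08, 0], [0.6, -0.08, 0]]' --angular '[[0, 0, 0], [0, 0, 0], [0, 0, 0], [0, 0, 0], [0, 0, 0]]'

```text
time_s: 3.02
position: [0.6208, 0.1441, 0.1804]
orientation: [-3.11, 0.445, 0.001]
force: [-0.3, 0.5, -0.4]
gripper_width: 0.0606
gripper_force: 0.0
```

Motion tracks well. Now a wrist look at the brush and the track.

```bash
python3 - <<'E'
from h import *
c=snap('wrist','w1.png'); np.savez('w1.npz',**c); print(-c['R'].T@c['t'], c['R'].round(2).tolist())
hsv=cv2.cvtColor(c['frame'],cv2.COLOR_RGB2HSV)
mm=cv2.inRange(hsv,(5,100,90),(25,255,255))
for k in cv2.findContours(mm,0,1)[0]:
    if cv2.contourArea(k)<400: continue
    P=np.array([ray(c,u,v,.034)[:2]*1000 for u,v in k.reshape(-1,2)],np.float32)
    r=cv2.minAreaRect(P); print(cv2.contourArea(k),k.reshape(-1,2).mean(0),r)
E
```

```text
[0.68610283 0.12605318 0.34350761] [[-0.28, -0.96, -0.0], [-0.93, 0.27, 0.25], [-0.24, 0.07, -0.97]]
1932.5 [282.25112108 182.29147982] ((630.9485473632812, 139.70278930664062), (20.266462326049805, 92.55140686035156), 73.38267517089844)
1258.5 [283.09219858  93.33333333] ((709.89453125, 116.03157806396484), (29.461523056030273, 35.12405014038086), 73.16592407226562)
565.5 [225.10970464  65.29957806] ((748.5233764648438, 161.68777465820312), (36.56382751464844, 71.0887222290039), 30.904207229614258)
```

View pics/w1.png

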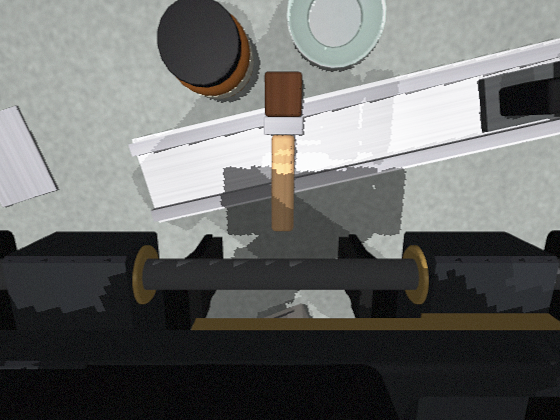

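The wrist view shows the brush in line with the fingers, handle at (283,182) and bristles at (283,93). Its centre comes out at about (657,131) mm, which agrees with the top view.

```bash
python3 - <<'E'
from h import *
plan((654,132,70,-16.7),(654,132,20,-16.7),(654,132,150,-16.7),(620,0,150,-16.7),(450,-150,150,-70),(385.5,-312,110,-93.6),(385.5,-312,30,-93.6),(385.5,-312,9,-93.6))
E
```

```text
-> (654, 132, 70, -16.7)
   lin [0.18, 0.01, 0.55] ang [-0.0, 0.0, 0.002]
   lin [0.17, 0.01, 0.56] ang [-0.0, 0.0, 0.002]
-> (654, 132, 20, -16.7)
   lin [0.0, -0.0, 0.5] ang [-0.0, 0.0, 0.0]
-> (654, 132, 150, -16.7)
   lin [0.0, -0.0, -0.65] ang [-0.0, 0.0, 0.0]
   lin [0.0, -0.0, -0.65] ang [-0.0, 0.0, 0.0]
-> (620, 0, 150, -16.7)
   lin [0.03, 0.68, -0.0] ang [-0.0, 0.0, 0.0]
   lin [0.03, 0.68, -0.0] ang [-0.0, 0.0, 0.0]
-> (450, -150, 150, -70)
   lin [-0.6, 0.96, -0.0] ang [0.0, 0.0, 0.296]
   lin [-0.11, 1.13, -0.0] ang [0.0, 0.0, 0.297]
-> (385.5, -312, 110, -93.6)
   lin [0.65, 0.58, 0.2] ang [0.0, 0.0, 0.131]
   lin [0.76, 0.43, 0.2] ang [0.0, 0.0, 0.131]
-> (385.5, -312, 30, -93.6)
   lin [0.0, 0.0, 0.8] ang [0.0, 0.0, -0.0]
-> (385.5, -312, 9, -93.6)
   lin [0.0, 0.0, 0.21] ang [0.0, 0.0, -0.0]
```

move_arm --fingers '[0.6, 0.6, 0.6, 0.6, 0.6]' --linear '[[0.18, 0.01, 0.55], [0.18, 0.01, 0.55], [0.18, 0.01, 0.55], [0.18, 0.01, 0.55], [0.18, 0.01, 0.55]]' --angular '[[0, 0, 0], [0, 0, 0], [0, 0, 0], [0, 0, 0], [0, 0, 0]]'

```text
time_s: 3.48
position: [0.6392, 0.1368, 0.1274]
orientation: [-3.109, 0.447, -0.004]
force: [-0.3, 0.1, 0.7]
gripper_width: 0.0524
gripper_force: 0.0
```

move_arm --fingers '[0.6, 0.6, 0.6, 0.6, 0.6]' --linear '[[0.17, 0.01, 0.56], [0.17, 0.01, 0.56], [0.17, 0.01, 0.56], [0.17, 0.01, 0.56], [0.17, 0.01, 0.56]]' --angular '[[0, 0, 0], [0, 0, 0], [0, 0, 0], [0, 0, 0], [0, 0, 0]]'

```text
time_s: 3.9
position: [0.6561, 0.131, 0.0723]
orientation: [-3.108, 0.447, -0.006]
force: [0.6, 0.8, 0.0]
gripper_width: 0.0521
gripper_force: 0.0
```

move_arm --fingers '[0.6, 0.6, 0.6, 0.6, 0.6]' --linear '[[0, 0, 0.2], [0, 0, 0.35], [0, 0, 0.5], [0, 0, 0.5], [0, 0, 0.5]]' --angular '[[0, 0, 0], [0, 0, 0], [0, 0, 0], [0, 0, 0], [0, 0, 0]]'

```text
time_s: 4.32
position: [0.6554, 0.1307, 0.0212]
orientation: [-3.109, 0.448, -0.003]
force: [-0.1, -0.7, 0.9]
gripper_width: 0.0524
gripper_force: 0.0
```

move_arm --fingers '[0, 0, 0, 0, 0]' --linear '[[0, 0, 0], [0, 0, 0], [0, 0, 0], [0, 0, 0], [0, 0, 0]]' --angular '[[0, 0, 0], [0, 0, 0], [0, 0, 0], [0, 0, 0], [0, 0, 0]]' --squeeze 20

```text
time_s: 4.73
position: [0.655, 0.1303, 0.0202]
orientation: [-3.109, 0.449, -0.001]
force: [0.2, 0.1, -0.1]
gripper_width: 0.0265
gripper_force: 0.0
```

move_arm --fingers '[0, 0, 0, 0, 0]' --linear '[[0, 0, 0], [0, 0, 0], [0, 0, -0.1], [0, 0, -0.3], [0, 0, -0.5]]' --angular '[[0, 0, 0], [0, 0, 0], [0, 0, 0], [0, 0, 0], [0, 0, 0]]'

```text
time_s: 5.15
position: [0.6539, 0.1298, 0.0694]
orientation: [3.108, -0.449, -0.004]
force: [0.1, 0.4, -0.8]
gripper_width: 0.0216
gripper_force: 20.0
```

Brush gripped at 21.6 mm width and 20 N.

move_arm --fingers '[0, 0, 0, 0, 0]' --linear '[[0, 0, -0.2], [0, 0, -0.4], [0, 0, -0.6], [0, 0, -0.8], [0, 0, -0.8]]' --angular '[[0, 0, 0], [0, 0, 0], [0, 0, 0], [0, 0, 0], [0, 0, 0]]'

```text
time_s: 5.57
position: [0.6573, 0.1308, 0.1552]
orientation: [-3.106, 0.447, -0.014]
force: [0.8, -0.3, -0.0]
gripper_width: 0.0219
gripper_force: 20.0
```

move_arm --fingers '[0, 0, 0, 0, 0]' --linear '[[0, 0.14, 0], [0, 0.28, 0], [0, 0.42, 0], [0, 0.56, 0], [0, 0.7, 0]]' --angular '[[0, 0, 0], [0, 0, 0], [0, 0, 0], [0, 0, 0], [0, 0, 0]]'

```text
time_s: 5.98
position: [0.6339, 0.0611, 0.1487]
orientation: [3.108, -0.45, -0.003]
force: [0.7, -0.3, -0.2]
gripper_width: 0.0217
gripper_force: 20.0
```

move_arm --fingers '[0, 0, 0, 0, 0]' --linear '[[-0.1, 0.2, 0], [-0.2, 0.4, 0], [-0.3, 0.6, 0], [-0.4, 0.7, 0], [-0.5, 0.8, 0]]' --angular '[[0, 0, 0.06], [0, 0, 0.12], [0, 0, 0.18], [0, 0, 0.24], [0, 0, 0.3]]'

```text
time_s: 6.4
position: [0.5629, -0.0016, 0.1493]
orientation: [2.914, -1.172, -0.001]
force: [0.9, 0.0, -0.6]
gripper_width: 0.0217
gripper_force: 20.0
```

move_arm --fingers '[0, 0, 0, 0, 0]' --linear '[[0, 0.2, 0], [0, 0.4, 0], [0, 0.6, 0], [0, 0.8, 0], [0, 0.9, 0]]' --angular '[[0, 0, 0.06], [0, 0, 0.12], [0, 0, 0.18], [0, 0, 0.24], [0, 0, 0.3]]'

```text
time_s: 6.82
position: [0.4999, -0.067, 0.1493]
orientation: [2.56, -1.82, -0.002]
force: [-0.6, 1.1, -0.6]
gripper_width: 0.0216
gripper_force: 20.0
```

```bash
python3 - <<'E'
from h import *
s=monitor.get_state(); print(s['position'],s['gripper_width'],s['gripper_force'])
plan((385.5,-312,120,-93.6),(385.5,-312,35,-93.6),(385.5,-312,9,-93.6))
E
```

```text
[ 0.49988229 -0.06702001  0.14927033] 0.021564756944707896 19.99499648809433
-> (385.5, -312, 120, -93.6)
   lin [0.97, 0.94, 0.15] ang [0.001, 0.0, 0.127]
   lin [1.14, 0.73, 0.14] ang [0.0, 0.0, 0.126]
-> (385.5, -312, 35, -93.6)
   lin [-0.0, 0.0, 0.85] ang [0.0, 0.0, 0.0]
-> (385.5, -312, 9, -93.6)
   lin [-0.0, 0.0, 0.26] ang [0.0, 0.0, 0.0]
```

move_arm --fingers '[0, 0, 0, 0, 0]' --linear '[[0.2, 0.2, 0.03], [0.4, 0.4, 0.06], [0.6, 0.6, 0.09], [0.8, 0.8, 0.12], [0.97, 0.94, 0.15]]' --angular '[[0, 0, 0.03], [0, 0, 0.05], [0, 0, 0.08], [0, 0, 0.1], [0, 0, 0.127]]'

```text
time_s: 7.23
position: [0.4441, -0.1897, 0.1343]
orientation: [2.37, -2.062, -0.001]
force: [0.4, -0.0, -1.8]
gripper_width: 0.0219
gripper_force: 20.0
```

move_arm --fingers '[0, 0, 0, 0, 0]' --linear '[[0.2, 0.15, 0.03], [0.4, 0.3, 0.06], [0.6, 0.45, 0.09], [0.8, 0.6, 0.12], [1.0, 0.73, 0.14]]' --angular '[[0, 0, 0.03], [0, 0, 0.05], [0, 0, 0.08], [0, 0, 0.1], [0, 0, 0.126]]'

```text
time_s: 7.65
position: [0.3861, -0.2984, 0.1202]
orientation: [2.155, -2.285, -0.001]
force: [0.1, -0.8, -1.5]
gripper_width: 0.0218
gripper_force: 20.0
```

move_arm --fingers '[0, 0, 0, 0, 0]' --linear '[[0.07, 0, 0.2], [0.14, 0, 0.4], [0.14, 0, 0.6], [0.14, 0, 0.75], [0.14, 0, 0.75]]' --angular '[[0, 0, 0], [0, 0, 0], [0, 0, 0], [0, 0, 0], [0, 0, 0]]'

```text
time_s: 8.07
position: [0.3841, -0.3107, 0.0426]
orientation: [2.154, -2.283, -0.011]
force: [-1.5, -0.0, -1.3]
gripper_width: 0.0217
gripper_force: 20.0
```

```bash
python3 - <<'E'
from h import *
s=monitor.get_state(); print(s['position'],s['gripper_width'],s['gripper_force'])
plan((385.5,-312,9,-93.6))
c=snap('scene','s1.png')
cv2.imwrite('pics/s1.png',cv2.resize(c['frame'][220:420,20:300],None,fx=2.5,fy=2.5)[:,:,::-1])
E
```

```text
[ 0.38409574 -0.31068255  0.04261544] 0.02173054410901937 19.99956965446472
-> (385.5, -312, 9, -93.6)
   lin [0.01, -0.02, 0.34] ang [0.004, 0.002, 0.003]
```

View pics/s1.png

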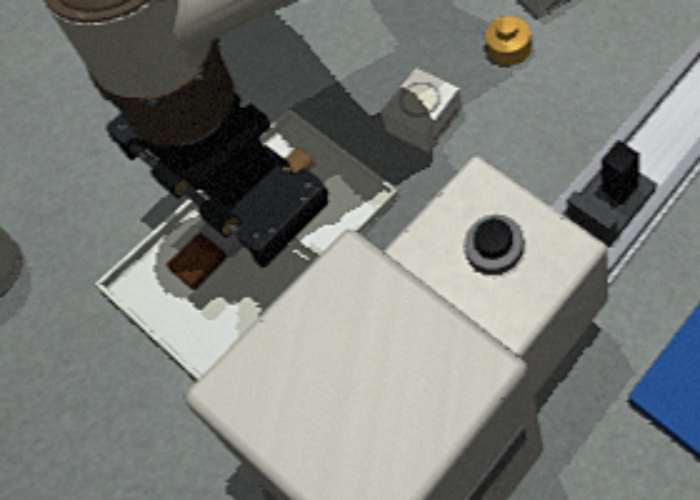

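The scene view shows the brush hanging level in the tray, bristles at (195,260) and handle end at (300,160). I'll lower it and release.

move_arm --fingers '[0, 0, 0, 0, 0]' --linear '[[0, 0, 0.1], [0, 0, 0.2], [0, 0, 0.3], [0, 0, 0.34], [0, 0, 0.34]]' --angular '[[0, 0, 0], [0, 0, 0], [0, 0, 0], [0, 0, 0], [0, 0, 0]]'

```text
time_s: 8.53
position: [0.3873, -0.3112, 0.0118]
orientation: [2.158, -2.283, -0.0]
force: [-0.7, -0.1, -0.3]
gripper_width: 0.0219
gripper_force: 20.0
```

move_arm --fingers '[0.5, 0.5, 0.5, 0.5, 0.5]' --linear '[[0, 0, 0], [0, 0, 0], [0, 0, 0], [0, 0, 0], [0, 0, 0]]' --angular '[[0, 0, 0], [0, 0, 0], [0, 0, 0], [0, 0, 0], [0, 0, 0]]'

```text
time_s: 8.95
position: [0.3878, -0.3111, 0.012]
orientation: [-2.158, 2.282, -0.001]
force: [-0.5, 0.0, 0.9]
gripper_width: 0.0417
gripper_force: 0.0
```

move_arm --fingers '[0.5, 0.5, 0.5, 0.5, 0.5]' --linear '[[0, 0, -0.2], [0, 0, -0.5], [0, 0, -0.8], [0, 0, -1], [0, 0, -1]]' --angular '[[0, 0, 0], [0, 0, 0], [0, 0, 0], [0, 0, 0], [0, 0, 0]]'

```text
time_s: 9.37
position: [0.3904, -0.3124, 0.1163]
orientation: [-2.157, 2.279, -0.015]
force: [-0.3, -0.4, 0.3]
gripper_width: 0.0434
gripper_force: 0.0
```

```bash
python3 - <<'E'
from h import *
plan((400,-200,200,-93.6),(560,0,200,-93.6),(620,-30,200,-93.6))
E
```

```text
-> (400, -200, 200, -93.6)
   lin [-0.56, -0.02, -0.42] ang [-0.003, -0.001, 0.003]
   lin [-0.57, -0.02, -0.42] ang [-0.003, -0.002, 0.002]
-> (560, 0, 200, -93.6)
   lin [-0.7, -0.49, 0.0] ang [0.0, 0.0, 0.0]
   lin [-0.69, -0.49, 0.0] ang [0.0, 0.0, 0.0]
   lin [-0.7, -0.49, 0.0] ang [0.0, 0.0, 0.0]
-> (620, -30, 200, -93.6)
   lin [0.26, -0.62, 0.0] ang [0.0, 0.0, 0.0]
```

move_arm --fingers '[0.5, 0.5, 0.5, 0.5, 0.5]' --linear '[[-0.56, 0, -0.42], [-0.56, 0, -0.42], [-0.56, 0, -0.42], [-0.56, 0, -0.42], [-0.56, 0, -0.42]]' --angular '[[0, 0, 0], [0, 0, 0], [0, 0, 0], [0, 0, 0], [0, 0, 0]]'

```text
time_s: 9.78
position: [0.3902, -0.2549, 0.1529]
orientation: [2.158, -2.282, -0.002]
force: [0.2, -0.5, -0.2]
gripper_width: 0.0435
gripper_force: 0.0
```

move_arm --fingers '[0.7, 0.7, 0.7, 0.7, 0.7]' --linear '[[-0.9, -0.3, -0.42], [-0.9, -0.3, -0.42], [-0.9, -0.3, -0.42], [-0.9, -0.3, -0.42], [-0.9, -0.3, -0.42]]' --angular '[[0, 0, 0], [0, 0, 0], [0, 0, 0], [0, 0, 0], [0, 0, 0]]'

```text
time_s: 10.2
position: [0.4256, -0.1667, 0.1947]
orientation: [2.159, -2.281, -0.002]
force: [0.3, -0.4, -0.8]
gripper_width: 0.0598
gripper_force: 0.0
```

move_arm --fingers '[0.7, 0.7, 0.7, 0.7, 0.7]' --linear '[[-0.9, -0.9, 0], [-0.9, -0.9, 0], [-0.9, -0.9, 0], [-0.9, -0.9, 0], [-0.9, -0.9, 0]]' --angular '[[0, 0, 0], [0, 0, 0], [0, 0, 0], [0, 0, 0], [0, 0, 0]]'

```text
time_s: 10.62
position: [0.5209, -0.0821, 0.1931]
orientation: [2.156, -2.28, -0.004]
force: [-0.2, -0.0, -0.5]
gripper_width: 0.0609
gripper_force: 0.0
```

move_arm --fingers '[0.7, 0.7, 0.7, 0.7, 0.7]' --linear '[[-0.9, -0.9, 0], [-0.9, -0.9, 0], [-0.9, -0.9, 0], [-0.9, -0.9, 0], [-0.9, -0.9, 0]]' --angular '[[0, 0, 0], [0, 0, 0], [0, 0, 0], [0, 0, 0], [0, 0, 0]]'

```text
time_s: 11.03
position: [0.6152, 0.0022, 0.1932]
orientation: [2.156, -2.281, -0.004]
force: [0.3, -1.3, -0.4]
gripper_width: 0.0609
gripper_force: 0.0
```

```bash
python3 - <<'E'
from h import *
s=monitor.get_state(); print(s['position'],s['orientation'])
c=snap('wrist','w2.png'); np.savez('w2.npz',**c); print(-c['R'].T@c['t'])
c=snap('top'); np.savez('top1.npz',**c)
E
```

```text
[0.61523758 0.00216395 0.19317704] [ 2.15550698 -2.28078712 -0.00359314]
[ 0.61291151 -0.06386156  0.35631827]
```

View pics/w2.png

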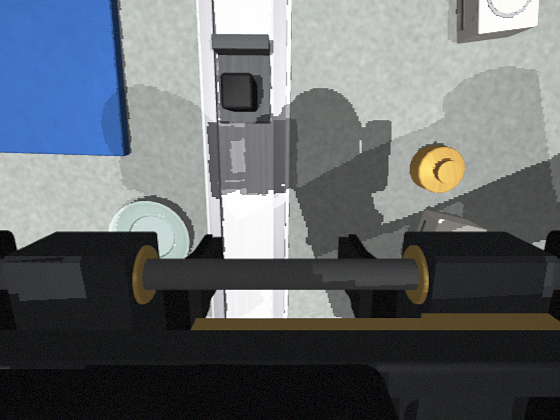

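The wrist view shows the pusher handle top at (239,91), the pusher face edge at row 37, and the rails at columns 200–214 and 272–291. The track is aligned with the tool.

```bash
python3 - <<'E'
from h import *
c=dict(np.load('w2.npz'))
for q in((222,73),(257,73),(222,111),(257,111),(239,91)): print('handle',q,np.round(ray(c,*q,.079)*1000,1))
print('face top', [np.round(ray(c,u,36,.045)*1000,1) for u in(213,271)])
g=cv2.cvtColor(c['frame'],cv2.COLOR_RGB2GRAY)
for v in (10,20,210,225):
    print(v,[(u,int(g[v,u])) for u in range(194,300,2)])
    
E
```

```text
handle (222, 73) [ 655.6 -105.3   79. ]
handle (257, 73) [ 627.9 -103.8   79. ]
handle (222, 111) [658.5 -76.5  79. ]
handle (257, 111) [630.  -74.9  79. ]
handle (239, 91) [643.3 -91.1  79. ]
face top [array([ 665.6, -140.7,   45. ]), array([ 615.4, -138. ,   45. ])]
10 [(194, 197), (196, 225), (198, 235), (200, 219), (202, 225), (204, 224), (206, 228), (208, 226), (210, 234), (212, 90), (214, 231), (216, 254), (218, 253), (220, 253), (222, 253), (224, 253), (226, 253), (228, 254), (230, 253), (232, 253), (234, 253), (236, 253), (238, 253), (240, 254), (242, 254), (244, 254), (246, 254), (248, 254), (250, 254), (252, 254), (254, 254), (256, 254), (258, 253), (260, 254), (262, 254), (264, 254), (266, 254), (268, 253), (270, 254), (272, 244), (274, 224), (276, 226), (278, 226), (280, 230), (282, 228), (284, 231), (286, 246), (288, 253), (290, 253), (292, 186), (294, 186), (296, 187), (298, 193)]
20 [(194, 189), (196, 189), (198, 250), (200, 220), (202, 227), (204, 224), (206, 229), (208, 228), (210, 233), (212, 127), (214, 121), (216, 255), (218, 253), (220, 253), (222, 253), (224, 25
[... 1028 characters left out ...]
(290, 171), (292, 168), (294, 173), (296, 169), (298, 168)]
225 [(194, 172), (196, 171), (198, 169), (200, 170), (202, 161), (204, 165), (206, 160), (208, 244), (210, 205), (212, 216), (214, 219), (216, 219), (218, 217), (220, 185), (222, 203), (224, 251), (226, 248), (228, 248), (230, 248), (232, 248), (234, 248), (236, 250), (238, 248), (240, 247), (242, 248), (244, 249), (246, 251), (248, 251), (250, 250), (252, 251), (254, 250), (256, 251), (258, 251), (260, 249), (262, 250), (264, 251), (266, 250), (268, 249), (270, 251), (272, 249), (274, 213), (276, 220), (278, 220), (280, 219), (282, 218), (284, 186), (286, 208), (288, 212), (290, 176), (292, 170), (294, 168), (296, 171), (298, 169)]
```

```bash
python3 - <<'E'
from h import *
c=dict(np.load('w2.npz'))
for v,lo,li,ri,ro in((10,198.5,211.5,272.5,286),(20,199,211.5,272.7,286),(210,208,219.5,273.3,284.5),(225,208.5,219.8,273.3,284.5)):
    X=[ray(c,u,v,.018)[:2]*1000 for u in(lo,li,ri,ro)]
    m=(X[0]+X[3])/2; m2=(X[1]+X[2])/2; print(v,np.round(X,1).tolist(),'mid',m.round(1),m2.round(1),'model x at y',np.round(T0[0]+(m[1]-T0[1])*.0629,1))
t=dict(np.load('top1.npz'))
from h import prof
xs=np.arange(.59,.73,.002)
# top camera: outer/inner edges at several y
for y in(.23,.16,.02,-.16,-.18):
    p=prof(t,y,.018,xs); d=np.diff(p); idx=[i for i in range(len(d)) if abs(d[i])>20]
    print(y,[(round(xs[i]*1000+1),int(d[i])) for i in idx])
E
```

```text
10 [[681.3, -170.0], [669.3, -169.3], [612.9, -166.2], [600.4, -165.5]] mid [ 640.8 -167.8] [ 641.1 -167.8] model x at y 642.3
20 [[681.8, -161.6], [670.2, -161.0], [613.2, -157.9], [600.8, -157.2]] mid [ 641.3 -159.4] [ 641.7 -159.4] model x at y 642.8
210 [[693.6, 21.2], [681.3, 21.9], [623.8, 25.2], [611.9, 25.9]] mid [652.7  23.5] [652.6  23.5] model x at y 654.3
225 [[694.9, 37.9], [682.7, 38.6], [624.9, 42.0], [612.7, 42.6]] mid [653.8  40.3] [653.8  40.3] model x at y 655.4
0.23 []
0.16 []
0.02 [(595, -34)]
-0.16 [(591, -21), (595, 113), (597, -91), (599, -47), (603, 57), (613, 50), (665, -75), (667, -72), (671, 67), (683, -20), (685, -21)]
-0.18 [(591, 30), (593, 40), (595, -44), (597, -66), (599, 35), (601, 70), (613, 37), (663, -21), (665, -99), (667, -35), (669, 31), (671, 59)]
```

Rail spacings measure 81/57 mm, as specified, so the centre line is good. I'll set T0.x to 633.5 and grip the pusher handle.

```bash
sed -i 's/T0=np.array(\[635.,-284.\])/T0=np.array([633.5,-284.])/' h.py; python3 - <<'E'
from h import *
print(tst(0,194))
plan((645,-90,110,-93.6),(645,-90,47,-93.6))
E
```

```text
[645.68136079 -90.38281468]
-> (645, -90, 110, -93.6)
   lin [0.89, -0.37, 0.84] ang [0.002, -0.0, 0.003]
-> (645, -90, 47, -93.6)
   lin [-0.0, 0.0, 0.63] ang [0.0, -0.0, 0.0]
```

move_arm --fingers '[0.7, 0.7, 0.7, 0.7, 0.7]' --linear '[[0.89, -0.37, 0.4], [0.89, -0.37, 0.84], [0.89, -0.37, 0.84], [0.89, -0.37, 0.84], [0.89, -0.37, 0.84]]' --angular '[[0, 0, 0.003], [0, 0, 0.003], [0, 0, 0.003], [0, 0, 0.003], [0, 0, 0.003]]'

```text
time_s: 11.55
position: [0.6442, -0.0915, 0.1086]
orientation: [2.144, -2.289, -0.007]
force: [1.1, 0.1, 0.4]
gripper_width: 0.0612
gripper_force: 0.0
```

move_arm --fingers '[0.7, 0.7, 0.7, 0.7, 0.7]' --linear '[[0, 0, 0.2], [0, 0, 0.4], [0, 0, 0.63], [0, 0, 0.63], [0, 0, 0.63]]' --angular '[[0, 0, 0], [0, 0, 0], [0, 0, 0], [0, 0, 0], [0, 0, 0]]'

```text
time_s: 11.97
position: [0.6469, -0.0882, 0.0496]
orientation: [2.153, -2.287, 0.0]
force: [0.5, 0.0, -0.6]
gripper_width: 0.0608
gripper_force: 0.0
```

move_arm --fingers '[0, 0, 0, 0, 0]' --linear '[[0, 0, 0], [0, 0, 0], [0, 0, 0], [0, 0, 0], [0, 0, 0]]' --angular '[[0, 0, 0], [0, 0, 0], [0, 0, 0], [0, 0, 0], [0, 0, 0]]' --squeeze 15

```text
time_s: 12.38
position: [0.6477, -0.0881, 0.0494]
orientation: [-2.152, 2.287, -0.001]
force: [0.2, 0.1, -0.4]
gripper_width: 0.0358
gripper_force: 0.0
```

move_arm --fingers '[0, 0, 0, 0, 0]' --linear '[[0, 0, 0], [0, 0, 0], [-0.05, 0, 0], [-0.15, 0, 0], [-0.25, 0, 0]]' --angular '[[0, 0, 0], [0, 0, 0], [0, 0, 0], [0, 0, 0], [0, 0, 0]]'

```text
time_s: 12.8
position: [0.6465, -0.0642, 0.0486]
orientation: [2.148, -2.286, -0.004]
force: [-4.4, -1.2, 3.7]
gripper_width: 0.026
gripper_force: 15.0
```

move_arm --fingers '[0, 0, 0, 0, 0]' --linear '[[-0.2, 0, 0], [-0.4, 0, 0], [-0.6, 0, 0], [-0.8, 0, 0], [-1, 0, 0]]' --angular '[[0, 0, 0], [0, 0, 0], [0, 0, 0], [0, 0, 0], [0, 0, 0]]'

```text
time_s: 13.22
position: [0.6528, 0.0362, 0.0486]
orientation: [2.149, -2.285, -0.003]
force: [-4.2, -2.3, 3.2]
gripper_width: 0.0262
gripper_force: 15.0
```

move_arm --fingers '[0, 0, 0, 0, 0]' --linear '[[-0.2, 0, 0], [-0.4, 0, 0], [-0.6, 0, 0], [-0.8, 0, 0], [-1, 0, 0]]' --angular '[[0, 0, 0], [0, 0, 0], [0, 0, 0], [0, 0, 0], [0, 0, 0]]'

```text
time_s: 13.63
position: [0.6591, 0.136, 0.0486]
orientation: [2.149, -2.285, -0.002]
force: [-5.2, -2.0, 3.7]
gripper_width: 0.0259
gripper_force: 15.0
```

move_arm --fingers '[0, 0, 0, 0, 0]' --linear '[[-0.2, 0, 0], [-0.4, 0, 0], [-0.6, 0, 0], [-0.8, 0, 0], [-1, 0, 0]]' --angular '[[0, 0, 0], [0, 0, 0], [0, 0, 0], [0, 0, 0], [0, 0, 0]]'

```text
time_s: 14.05
position: [0.6653, 0.236, 0.0486]
orientation: [2.149, -2.285, -0.002]
force: [-3.7, -2.0, 3.6]
gripper_width: 0.0257
gripper_force: 15.0
```

move_arm --fingers '[0, 0, 0.6, 0.6, 0.6]' --linear '[[0, 0, 0], [0, 0, 0], [0, 0, 0], [0, 0, 0], [0, 0, 0]]' --angular '[[0, 0, 0], [0, 0, 0], [0, 0, 0], [0, 0, 0], [0, 0, 0]]'

```text
time_s: 14.47
position: [0.6675, 0.2362, 0.0485]
orientation: [-2.153, 2.287, -0.001]
force: [0.4, 0.0, -0.9]
gripper_width: 0.0386
gripper_force: 0.0
```

move_arm --fingers '[0.7, 0.7, 0.7, 0.7, 0.7]' --linear '[[0, 0, -0.3], [0, 0, -0.6], [0, 0, -0.8], [0, 0, -0.8], [0, 0, -0.8]]' --angular '[[0, 0, 0], [0, 0, 0], [0, 0, 0], [0, 0, 0], [0, 0, 0]]'

```text
time_s: 14.88
position: [0.6681, 0.2362, 0.1302]
orientation: [-2.15, 2.286, -0.001]
force: [0.2, -0.1, -0.4]
gripper_width: 0.0603
gripper_force: 0.0
```

Pusher drawn back, face near tester y = 470 mm. Now I'll locate the cassettes again.

```bash
sed -i 's/\[633.5,-284.\]/[633.0,-284.]/' h.py; cat >> h.py <<'E'
def locate(c,z=.038,vmin=165,pr=True):
    hsv=cv2.cvtColor(c['frame'],cv2.COLOR_RGB2HSV); out=[]
    m=((hsv[...,2]>vmin)&(hsv[...,1]<60)).astype(np.uint8)
    m=cv2.morphologyEx(m,cv2.MORPH_CLOSE,np.ones((3,3)))
    for k in cv2.findContours(m,0,1)[0]:
        if not 150<cv2.contourArea(k)<15000: continue
        P=np.array([ray(c,u,v,z)[:2]*1000 for u,v in k.reshape(-1,2)],np.float32)
        (x,y),(w,h),a=cv2.minAreaRect(P)
        if min(w,h)<44 or max(w,h)>70: continue
        if w>h: a-=90
        a=(a+90)%180-90   # direction of the 52 mm side
        out.append((x,y,a)); 
        if pr: print('cassette',np.round([x,y],1),'sizes',round(w,1),round(h,1),'52-side deg',round(a,1),'px',k.reshape(-1,2).mean(0).round())
    return out
E
python3 - <<'E'
from h import *
c=snap('top'); np.savez('top2.npz',**c); locate(c)
plan((590,60,170,-93.6),(440,-40,150,-90))
E
```

```text
cassette [440.4  72.4] sizes 60.2 51.2 52-side deg -17.4 px [275. 264.]
cassette [455.8 183.9] sizes 51.0 60.8 52-side deg 7.1 px [232. 257.]
-> (590, 60, 170, -93.6)
   lin [0.9, 0.33, -0.21] ang [0.0, 0.0, 0.0]
   lin [0.9, 0.33, -0.21] ang [0.0, 0.0, 0.001]
-> (440, -40, 150, -90)
   lin [0.55, 0.72, 0.1] ang [0.0, 0.0, -0.02]
   lin [0.52, 0.73, 0.1] ang [0.0, 0.0, -0.02]
```

Cassette B is clear in view at (440,72), 52-side at −17°, so I take that one first.

```bash
python3 - <<'E'
from h import *
plan((600,140,150,-93.6),(440.4,72.4,120,-107),(440.4,72.4,60,-107),(440.4,72.4,17,-107))
p=tst(0,145)
plan((440,72,120,-107),(560,-20,120,-93.6),(*p,120,-93.6),(*p,70,-93.6),(*p,27,-93.6),(*p,24,-93.6),start=(440.4,72.4,17,-107))
g=cv2.cvtColor(dict(np.load('top2.npz'))['frame'],cv2.COLOR_RGB2GRAY); print(g[252:284:3,338:372:3])
E
```

```text
-> (600, 140, 150, -93.6)
   lin [0.5, 0.31, -0.11] ang [0.0, 0.0, 0.0]
   lin [0.5, 0.3, -0.11] ang [0.0, 0.0, 0.001]
-> (440.4, 72.4, 120, -107)
   lin [0.39, 0.78, 0.15] ang [0.0, 0.0, 0.074]
   lin [0.47, 0.72, 0.15] ang [0.0, 0.0, 0.075]
-> (440.4, 72.4, 60, -107)
   lin [0.0, 0.0, 0.6] ang [0.0, 0.0, -0.0]
-> (440.4, 72.4, 17, -107)
   lin [0.0, 0.0, 0.43] ang [0.0, 0.0, -0.0]
-> (440, 72, 120, -107)
   lin [0.0, 0.0, -0.52] ang [0.0, 0.0, 0.0]
   lin [0.0, 0.0, -0.51] ang [0.0, 0.0, 0.0]
-> (560, -20, 120, -93.6)
   lin [0.27, -0.71, -0.0] ang [0.0, 0.0, -0.074]
   lin [0.34, -0.67, -0.0] ang [-0.0, 0.0, -0.075]
-> (np.float64(642.1046253317504), np.float64(-139.28612437790062), 120, -93.6)
   lin [0.57, -0.45, -0.0] ang [-0.0, 0.0, 0.0]
   lin [0.57, -0.44, -0.0] ang [-0.0, 0.0, 0.0]
-> (np.float64(642.1046253317504), np.float64(-139.28612437790062), 70, -93.6)
   lin [0.0, -0.0, 0.5] ang [-0.0, 0.0, 0.0]
-> (np.float64(642.1046253317504), np.float64(-139.28612437790062), 27, -93.6)
   lin [0.0, -0.0, 0.43] ang [-0.0, 0.0, 0.0]
-> (np.float64(642.1046253317504), np.float64(-139.28612437790062), 24, -93.6)
   lin [0.0, -0.0, 0.03] ang [-0.0, 0.0, 0.0]
[[151 154 147 153 148 158 144 158 156 155 153 155]
 [153 154 148 152 153 148 155 157 151 152 151 152]
 [152 150 145 150 152 150 149 156 153 150 153 155]
 [154 150 148 149 155 154 155 153 150 160 156 154]
 [154 156 145 158 150 154 154 146 146 149 149 125]
 [156 152 155 158 149 159  97 204 244 252 254 251]
 [151 151 156 152 157 159  61 237 238 179 223 217]
 [154 157 151 159 154 161  69 238 202 235 232 234]
 [149 154 148 150 154 157  74 243 172 234 229 232]
 [152 155 153 150 161 155  88 245 209 237 233 232]
 [157 155 152 146 149 151  96 246 238 187 233 235]]
```

Cassette A has been knocked aside to about px (370,280). I'll find it again after B.

move_arm --fingers '[0.85, 0.85, 0.85, 0.85, 0.85]' --linear '[[0.5, 0.31, -0.11], [0.5, 0.31, -0.11], [0.89, 0.7, 0], [0.95, 0.95, 0], [0.95, 0.95, 0]]' --angular '[[0, 0, 0], [0, 0, 0], [0, 0, 0.03], [0, 0, 0.07], [0, 0, 0.07]]'

```text
time_s: 15.35
position: [0.5555, 0.1411, 0.1235]
orientation: [2.006, -2.395, -0.01]
force: [-1.5, -0.1, -0.8]
gripper_width: 0.0736
gripper_force: 0.0
```

```bash
python3 - <<'E'
from h import *
plan((440.4,72.4,110,-107),(440.4,72.4,60,-107),(440.4,72.4,17,-107))
E
```

```text
-> (440.4, 72.4, 110, -107)
   lin [0.44, 0.51, 0.08] ang [0.005, -0.003, 0.038]
   lin [0.47, 0.47, 0.07] ang [0.005, -0.003, 0.039]
-> (440.4, 72.4, 60, -107)
   lin [-0.0, 0.0, 0.5] ang [-0.0, -0.0, -0.0]
-> (440.4, 72.4, 17, -107)
   lin [-0.0, 0.0, 0.43] ang [-0.0, -0.0, -0.0]
```

move_arm --fingers '[0.85, 0.85, 0.85, 0.85, 0.85]' --linear '[[0.44, 0.51, 0.08], [0.7, 0.75, 0.1], [0.91, 0.98, 0.15], [0.91, 0.98, 0.15], [0.91, 0.98, 0.15]]' --angular '[[0, 0, 0.04], [0, 0, 0.08], [0, 0, 0.08], [0, 0, 0.08], [0, 0, 0.08]]'

```text
time_s: 15.77
position: [0.4506, 0.0717, 0.1122]
orientation: [1.865, -2.522, -0.002]
force: [-0.2, 0.4, -0.3]
gripper_width: 0.0738
gripper_force: 0.0
```

```bash
python3 - <<'E'
from h import *
plan((440.4,72.4,17,-107))
E
```

```text
-> (440.4, 72.4, 17, -107)
   lin [0.02, 0.1, 0.95] ang [0.003, -0.002, -0.0]
```

move_arm --fingers '[0.85, 0.85, 0.85, 0.85, 0.85]' --linear '[[0.02, 0.1, 0.2], [0.02, 0.1, 0.45], [0.02, 0.1, 0.7], [0.02, 0.1, 0.95], [0.02, 0.1, 0.95]]' --angular '[[0, 0, 0], [0, 0, 0], [0, 0, 0], [0, 0, 0], [0, 0, 0]]'

```text
time_s: 16.18
position: [0.4423, 0.0742, 0.0143]
orientation: [1.863, -2.518, -0.002]
force: [-0.3, 0.0, -0.1]
gripper_width: 0.0737
gripper_force: 0.0
```

move_arm --fingers '[0, 0, 0, 0, 0]' --linear '[[0, 0, 0], [0, 0, 0], [0, 0, 0], [0, 0, 0], [0, 0, 0]]' --angular '[[0, 0, 0], [0, 0, 0], [0, 0, 0], [0, 0, 0], [0, 0, 0]]' --squeeze 25

```text
time_s: 16.6
position: [0.4448, 0.0755, 0.0196]
orientation: [-1.868, 2.524, -0.0]
force: [-2.1, 0.7, 2.8]
gripper_width: 0.0518
gripper_force: 25.0
```

move_arm --fingers '[0, 0, 0, 0, 0]' --linear '[[0, 0, -0.1], [0, 0, -0.3], [0, 0, -0.5], [0, 0, -0.7], [0, 0, -0.9]]' --angular '[[0, 0, 0], [0, 0, 0], [0, 0, 0], [0, 0, 0], [0, 0, 0]]'

```text
time_s: 17.02
position: [0.4441, 0.075, 0.1099]
orientation: [-1.868, 2.524, 0.0]
force: [0.2, 0.4, -2.0]
gripper_width: 0.0518
gripper_force: 25.0
```

```bash
python3 - <<'E'
from h import *
p=tst(0,145)
plan((545,-20,110,-93.6),(*p,110,-93.6),(*p,28,-93.6))
E
```

```text
-> (545, -20, 110, -93.6)
   lin [0.31, -0.62, -0.0] ang [-0.0, 0.0, -0.074]
   lin [0.37, -0.58, -0.0] ang [-0.0, 0.0, -0.075]
-> (np.float64(642.1046253317504), np.float64(-139.28612437790062), 110, -93.6)
   lin [0.57, -0.52, -0.0] ang [-0.0, 0.0, 0.0]
   lin [0.56, -0.53, -0.0] ang [-0.0, 0.0, 0.0]
-> (np.float64(642.1046253317504), np.float64(-139.28612437790062), 28, -93.6)
   lin [0.0, 0.0, 0.82] ang [-0.0, 0.0, 0.0]
```

move_arm --fingers '[0, 0, 0, 0, 0]' --linear '[[0.1, -0.2, 0], [0.2, -0.4, 0], [0.3, -0.6, 0], [0.42, -0.8, 0], [0.48, -0.95, 0]]' --angular '[[0, 0, -0.03], [0, 0, -0.06], [0, 0, -0.09], [0, 0, -0.12], [0, 0, -0.149]]'

```text
time_s: 17.43
position: [0.522, 0.0001, 0.1091]
orientation: [-2.152, 2.287, -0.001]
force: [0.6, 1.1, -1.6]
gripper_width: 0.0517
gripper_force: 25.0
```

```bash
python3 - <<'E'
from h import *
p=tst(0,145)
plan((*p,110,-93.6),(*p,28,-93.6))
E
```

```text
-> (np.float64(642.1046253317504), np.float64(-139.28612437790062), 110, -93.6)
   lin [0.66, -0.64, -0.0] ang [-0.0, 0.0, 0.001]
   lin [0.66, -0.64, -0.01] ang [-0.001, 0.0, 0.0]
-> (np.float64(642.1046253317504), np.float64(-139.28612437790062), 28, -93.6)
   lin [-0.0, -0.0, 0.82] ang [0.0, 0.0, 0.0]
```

move_arm --fingers '[0, 0, 0, 0, 0]' --linear '[[0.2, -0.2, 0], [0.4, -0.4, 0], [0.6, -0.6, 0], [0.75, -0.75, 0], [0.9, -0.9, 0]]' --angular '[[0, 0, 0], [0, 0, 0], [0, 0, 0], [0, 0, 0], [0, 0, 0]]'

```text
time_s: 17.85
position: [0.6059, -0.0952, 0.1087]
orientation: [-2.15, 2.29, -0.0]
force: [-0.4, 0.4, -1.3]
gripper_width: 0.0516
gripper_force: 25.0
```

move_arm --fingers '[0, 0, 0, 0, 0]' --linear '[[0.2, -0.2, 0], [0.42, -0.38, 0], [0.42, -0.38, 0], [0.42, -0.38, 0], [0.42, -0.38, 0]]' --angular '[[0, 0, 0], [0, 0, 0], [0, 0, 0], [0, 0, 0], [0, 0, 0]]'

```text
time_s: 18.27
position: [0.6399, -0.1382, 0.1082]
orientation: [2.15, -2.29, -0.002]
force: [-0.8, 1.0, -2.1]
gripper_width: 0.0517
gripper_force: 25.0
```

```bash
python3 - <<'E'
from h import *
p=tst(0,145)
plan((*p,50,-93.6),(*p,28,-93.6))
E
```

```text
-> (np.float64(642.1046253317504), np.float64(-139.28612437790062), 50, -93.6)
   lin [0.01, -0.02, 0.58] ang [0.001, 0.0, -0.0]
-> (np.float64(642.1046253317504), np.float64(-139.28612437790062), 28, -93.6)
   lin [0.0, -0.0, 0.22] ang [-0.0, 0.0, -0.0]
```

move_arm --fingers '[0, 0, 0, 0, 0]' --linear '[[0.01, -0.02, 0.2], [0.01, -0.02, 0.4], [0.01, -0.02, 0.56], [0.01, -0.02, 0.56], [0.01, -0.02, 0.56]]' --angular '[[0, 0, 0], [0, 0, 0], [0, 0, 0], [0, 0, 0], [0, 0, 0]]'

```text
time_s: 18.68
position: [0.6417, -0.1386, 0.0522]
orientation: [2.152, -2.287, -0.002]
force: [1.2, 0.6, -0.8]
gripper_width: 0.0521
gripper_force: 25.0
```

```bash
python3 - <<'E'
from h import *
p=tst(0,145)
plan((*p,28,-93.6))
c=snap('wrist','w3.png'); np.savez('w3.npz',**c)
E
```

```text
-> (np.float64(642.1046253317504), np.float64(-139.28612437790062), 28, -93.6)
   lin [0.01, -0.0, 0.24] ang [0.001, -0.0, 0.001]
```

View pics/w3.png

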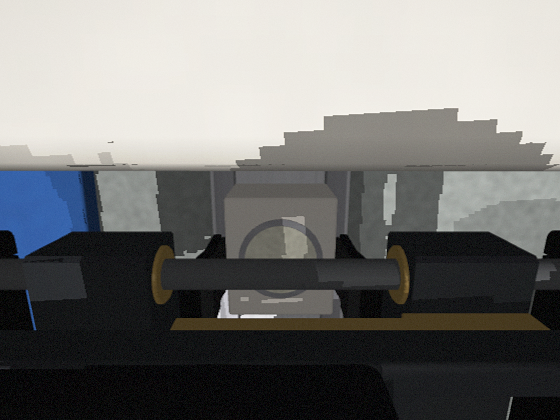

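The wrist view shows the held cassette (columns 228–336) centred over the channel between the rails (about 217–346). I'll lower it and release.

move_arm --fingers '[0, 0, 0, 0, 0]' --linear '[[0.01, 0, 0.08], [0.01, 0, 0.16], [0.01, 0, 0.23], [0.01, 0, 0.25], [0.01, 0, 0.25]]' --angular '[[0, 0, 0], [0, 0, 0], [0, 0, 0], [0, 0, 0], [0, 0, 0]]'

```text
time_s: 19.15
position: [0.6419, -0.1404, 0.0265]
orientation: [2.15, -2.289, -0.002]
force: [-0.4, 0.7, -1.2]
gripper_width: 0.0517
gripper_force: 25.0
```

move_arm --fingers '[0, 0.85, 0.85, 0.85, 0.85]' --linear '[[0, 0, 0], [0, 0, 0], [0, 0, 0], [0, 0, 0], [0, 0, 0]]' --angular '[[0, 0, 0], [0, 0, 0], [0, 0, 0], [0, 0, 0], [0, 0, 0]]'

```text
time_s: 19.57
position: [0.643, -0.1404, 0.0282]
orientation: [-2.151, 2.289, -0.001]
force: [-0.2, 0.5, -0.0]
gripper_width: 0.0698
gripper_force: 0.0
```

move_arm --fingers '[0.85, 0.85, 0.85, 0.85, 0.85]' --linear '[[0, 0, -0.3], [0, 0, -0.6], [0, 0, -0.9], [0, 0, -0.9], [0, 0, -0.9]]' --angular '[[0, 0, 0], [0, 0, 0], [0, 0, 0], [0, 0, 0], [0, 0, 0]]'

```text
time_s: 19.98
position: [0.6441, -0.1404, 0.1205]
orientation: [-2.148, 2.286, -0.006]
force: [-0.4, 1.0, 0.8]
gripper_width: 0.0736
gripper_force: 0.0
```

```bash
python3 - <<'E'
from h import *
c=snap('top'); np.savez('top3.npz',**c); locate(c)
m=cv2.cvtColor(c['frame'],cv2.COLOR_RGB2GRAY)
cv2.imwrite('pics/t3.png',cv2.resize(c['frame'][150:330,100:500],None,fx=2,fy=2)[:,:,::-1])
plan((455.8,183.9,120,-82.9))
E
```

```text
cassette [430.3 280.6] sizes 51.2 60.3 52-side deg 15.8 px [192. 268.]
cassette [442.7 376.3] sizes 51.0 59.8 52-side deg 5.1 px [154. 263.]
cassette [455.8 184.2] sizes 51.0 59.7 52-side deg 7.1 px [230. 258.]
cassette [ 661.6 -105.3] sizes 47.1 47.3 52-side deg 6.7 px [342. 179.]
-> (455.8, 183.9, 120, -82.9)
   lin [-0.78, 0.52, -0.0] ang [-0.0, 0.0, -0.03]
   lin [-0.8, 0.48, -0.01] ang [-0.001, 0.0, -0.029]
   lin [-0.83, 0.44, -0.0] ang [0.0, 0.0, -0.03]
   lin [-0.84, 0.4, -0.01] ang [-0.0, 0.0, -0.03]
```

View pics/t3.png

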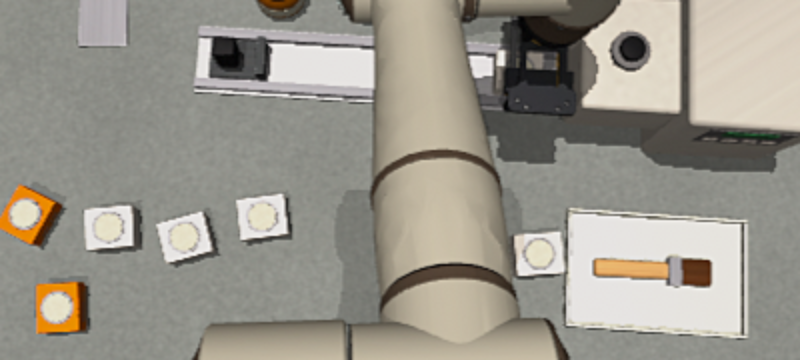

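This view shows the brush inside the tray (crop (650,270)) and the pusher drawn back. Cassette A was knocked to just beside the tray at crop (540,253), and C, D and E are unmoved. Next is C.

move_arm --fingers '[0.85, 0.85, 0.85, 0.85, 0.85]' --linear '[[-0.4, 0.26, 0], [-0.78, 0.52, 0], [-0.78, 0.52, 0], [-0.98, 0.8, 0], [-0.98, 0.8, 0]]' --angular '[[0, 0, -0.03], [0, 0, -0.06], [0, 0, -0.06], [0, 0, -0.06], [0, 0, -0.06]]'

```text
time_s: 20.45
position: [0.5635, -0.0355, 0.1157]
orientation: [2.255, -2.18, -0.009]
force: [-0.9, -0.3, -0.5]
gripper_width: 0.074
gripper_force: 0.0
```

move_arm --fingers '[0.85, 0.85, 0.85, 0.85, 0.85]' --linear '[[-0.4, 0.2, 0], [-0.8, 0.4, 0], [-0.98, 0.5, 0], [-0.98, 0.5, 0], [-0.98, 0.5, 0]]' --angular '[[0, 0, -0.03], [0, 0, -0.06], [0, 0, -0.06], [0, 0, -0.06], [0, 0, -0.06]]'

```text
time_s: 20.87
position: [0.5148, 0.0595, 0.1169]
orientation: [2.358, -2.073, -0.001]
force: [0.0, 0.1, -0.5]
gripper_width: 0.0743
gripper_force: 0.0
```

move_arm --fingers '[0.85, 0.85, 0.85, 0.85, 0.85]' --linear '[[-0.4, 0.2, 0], [-0.8, 0.3, 0], [-0.98, 0.4, 0], [-0.98, 0.4, 0], [-0.98, 0.4, 0]]' --angular '[[0, 0, 0], [0, 0, 0], [0, 0, 0], [0, 0, 0], [0, 0, 0]]'

```text
time_s: 21.28
position: [0.4637, 0.151, 0.1171]
orientation: [2.357, -2.075, -0.0]
force: [0.4, -0.7, 0.7]
gripper_width: 0.0738
gripper_force: 0.0
```

```bash
python3 - <<'E'
from h import *
plan((455.8,184.2,115,-82.9),(455.8,184.2,18,-82.9))
E
```

```text
-> (455.8, 184.2, 115, -82.9)
   lin [-0.34, 0.04, 0.02] ang [0.001, -0.0, 0.002]
-> (455.8, 184.2, 18, -82.9)
   lin [0.0, -0.0, 0.97] ang [-0.0, -0.0, 0.0]
```

move_arm --fingers '[0.85, 0.85, 0.85, 0.85, 0.85]' --linear '[[-0.34, 0.04, 0], [-0.34, 0.04, 0.2], [-0.34, 0.04, 0.5], [-0.34, 0.04, 0.5], [-0.34, 0.04, 0.5]]' --angular '[[0, 0, 0], [0, 0, 0], [0, 0, 0], [0, 0, 0], [0, 0, 0]]'

```text
time_s: 21.7
position: [0.4552, 0.1823, 0.0663]
orientation: [2.352, -2.076, -0.001]
force: [0.5, 0.7, 0.6]
gripper_width: 0.074
gripper_force: 0.0
```

move_arm --fingers '[0.85, 0.85, 0.85, 0.85, 0.85]' --linear '[[0, 0, 0.2], [0, 0, 0.4], [0, 0, 0.48], [0, 0, 0.48], [0, 0, 0.48]]' --angular '[[0, 0, 0], [0, 0, 0], [0, 0, 0], [0, 0, 0], [0, 0, 0]]'

```text
time_s: 22.12
position: [0.4564, 0.1841, 0.0204]
orientation: [-2.356, 2.077, -0.001]
force: [-0.0, 0.8, 0.0]
gripper_width: 0.0739
gripper_force: 0.0
```

move_arm --fingers '[0, 0, 0, 0, 0]' --linear '[[0, 0, 0], [0, 0, 0], [0, 0, 0], [0, 0, 0], [0, 0, 0]]' --angular '[[0, 0, 0], [0, 0, 0], [0, 0, 0], [0, 0, 0], [0, 0, 0]]'

```text
time_s: 22.53
position: [0.4555, 0.1843, 0.0201]
orientation: [-2.357, 2.076, -0.0]
force: [-1.1, -0.1, 3.2]
gripper_width: 0.0517
gripper_force: 25.0
```

move_arm --fingers '[0, 0, 0, 0, 0]' --linear '[[0, 0, -0.1], [0, 0, -0.3], [0, 0, -0.5], [0, 0, -0.7], [0, 0, -0.9]]' --angular '[[0, 0, 0], [0, 0, 0], [0, 0, 0], [0, 0, 0], [0, 0, 0]]'

```text
time_s: 22.95
position: [0.455, 0.1839, 0.1102]
orientation: [2.356, -2.076, -0.001]
force: [-0.0, -0.0, -0.5]
gripper_width: 0.0518
gripper_force: 25.0
```

```bash
python3 - <<'E'
from h import *
p=tst(0,211)
plan((*p,110,-93.6),(*p,28,-93.6))
E
```

```text
-> (np.float64(646.2487996206851), np.float64(-73.41636030163471), 110, -93.6)
   lin [0.93, -0.52, 0.0] ang [0.0, -0.0, 0.04]
   lin [0.9, -0.59, 0.0] ang [0.0, -0.0, 0.04]
   lin [0.86, -0.63, 0.0] ang [0.0, -0.0, 0.04]
-> (np.float64(646.2487996206851), np.float64(-73.41636030163471), 28, -93.6)
   lin [-0.0, -0.0, 0.82] ang [0.0, -0.0, 0.0]
```

move_arm --fingers '[0, 0, 0, 0, 0]' --linear '[[0.2, -0.1, 0], [0.4, -0.2, 0], [0.6, -0.3, 0], [0.8, -0.42, 0], [0.93, -0.52, 0]]' --angular '[[0, 0, 0.01], [0, 0, 0.02], [0, 0, 0.03], [0, 0, 0.04], [0, 0, 0.04]]'

```text
time_s: 23.37
position: [0.5189, 0.097, 0.1094]
orientation: [2.289, -2.151, -0.001]
force: [0.4, -0.5, -1.0]
gripper_width: 0.0517
gripper_force: 25.0
```

move_arm --fingers '[0, 0, 0, 0, 0]' --linear '[[0.2, -0.12, 0], [0.4, -0.24, 0], [0.6, -0.36, 0], [0.8, -0.5, 0], [0.9, -0.59, 0]]' --angular '[[0, 0, 0.01], [0, 0, 0.02], [0, 0, 0.03], [0, 0, 0.04], [0, 0, 0.04]]'

```text
time_s: 23.78
position: [0.584, 0.0105, 0.1091]
orientation: [2.219, -2.223, -0.0]
force: [0.9, 1.0, -0.8]
gripper_width: 0.0519
gripper_force: 25.0
```

move_arm --fingers '[0, 0, 0, 0, 0]' --linear '[[0.2, -0.15, 0], [0.4, -0.3, 0], [0.6, -0.45, 0], [0.86, -0.63, 0], [0.86, -0.63, 0]]' --angular '[[0, 0, 0.01], [0, 0, 0.02], [0, 0, 0.03], [0, 0, 0.04], [0, 0, 0.04]]'

```text
time_s: 24.2
position: [0.6487, -0.077, 0.1088]
orientation: [-2.147, 2.293, -0.003]
force: [0.6, 0.3, -0.0]
gripper_width: 0.0517
gripper_force: 25.0
```

move_arm --fingers '[0, 0, 0, 0, 0]' --linear '[[0, 0, 0.15], [0, 0, 0.3], [0, 0, 0.45], [0, 0, 0.5], [0, 0, 0.5]]' --angular '[[0, 0, 0], [0, 0, 0], [0, 0, 0], [0, 0, 0], [0, 0, 0]]'

```text
time_s: 24.62
position: [0.6448, -0.0733, 0.0575]
orientation: [2.149, -2.287, -0.005]
force: [0.1, 0.5, -1.9]
gripper_width: 0.0516
gripper_force: 25.0
```

```bash
python3 - <<'E'
from h import *
p=tst(0,211)
plan((*p,27,-93.6))
E
```

```text
-> (np.float64(646.2487996206851), np.float64(-73.41636030163471), 27, -93.6)
   lin [0.0, -0.02, 0.31] ang [0.003, -0.0, 0.0]
```

move_arm --fingers '[0, 0, 0, 0, 0]' --linear '[[0, -0.01, 0.05], [0, -0.01, 0.15], [0, -0.01, 0.25], [0, -0.01, 0.3], [0, -0.01, 0.3]]' --angular '[[0, 0, 0], [0, 0, 0], [0, 0, 0], [0, 0, 0], [0, 0, 0]]'

```text
time_s: 25.03
position: [0.6461, -0.0737, 0.0276]
orientation: [2.149, -2.288, -0.004]
force: [0.0, -0.8, -2.0]
gripper_width: 0.0516
gripper_force: 25.0
```

move_arm --fingers '[0, 0.85, 0.85, 0.85, 0.85]' --linear '[[0, 0, 0], [0, 0, 0], [0, 0, 0], [0, 0, 0], [0, 0, 0]]' --angular '[[0, 0, 0], [0, 0, 0], [0, 0, 0], [0, 0, 0], [0, 0, 0]]'

```text
time_s: 25.45
position: [0.6478, -0.0736, 0.0303]
orientation: [-2.151, 2.289, -0.001]
force: [0.4, -0.0, -0.1]
gripper_width: 0.0697
gripper_force: 0.0
```

move_arm --fingers '[0.85, 0.85, 0.85, 0.85, 0.85]' --linear '[[0, 0, -0.3], [0, 0, -0.6], [0, 0, -0.9], [0, 0, -0.9], [0, 0, -0.9]]' --angular '[[0, 0, 0], [0, 0, 0], [0, 0, 0], [0, 0, 0], [0, 0, 0]]'

```text
time_s: 25.87
position: [0.6488, -0.0735, 0.1225]
orientation: [-2.148, 2.286, -0.006]
force: [-0.9, 0.3, -0.9]
gripper_width: 0.0737
gripper_force: 0.0
```

```bash
python3 - <<'E'
from h import *
c=snap('top'); np.savez('top4.npz',**c); locate(c)
plan((430.3,280.6,115,-74.2))
E
```

```text
cassette [430.3 280.6] sizes 51.2 60.3 52-side deg 15.8 px [192. 268.]
cassette [442.7 376.3] sizes 51.0 59.8 52-side deg 5.1 px [154. 263.]
cassette [659.9 -26.8] sizes 53.4 67.3 52-side deg 12.6 px [312. 179.]
-> (430.3, 280.6, 115, -74.2)
   lin [-0.85, 0.6, 0.01] ang [-0.0, 0.0, -0.054]
   lin [-0.9, 0.52, 0.02] ang [-0.001, 0.0, -0.054]
   lin [-0.93, 0.45, 0.01] ang [0.0, 0.0, -0.054]
   lin [-0.98, 0.36, 0.01] ang [-0.0, 0.0, -0.053]
```

move_arm --fingers '[0.85, 0.85, 0.85, 0.85, 0.85]' --linear '[[-0.4, 0.3, 0], [-0.85, 0.6, 0], [-0.85, 0.6, 0], [-0.85, 0.6, 0], [-0.85, 0.6, 0]]' --angular '[[0, 0, -0.03], [0, 0, -0.054], [0, 0, -0.054], [0, 0, -0.054], [0, 0, -0.054]]'

```text
time_s: 26.33
position: [0.5917, 0.0157, 0.1185]
orientation: [2.247, -2.192, -0.002]
force: [-0.2, 0.0, -0.9]
gripper_width: 0.0738
gripper_force: 0.0
```

move_arm --fingers '[0.85, 0.85, 0.85, 0.85, 0.85]' --linear '[[-0.4, 0.25, 0], [-0.9, 0.52, 0], [-0.9, 0.52, 0], [-0.9, 0.52, 0], [-0.9, 0.52, 0]]' --angular '[[0, 0, -0.03], [0, 0, -0.054], [0, 0, -0.054], [0, 0, -0.054], [0, 0, -0.054]]'

```text
time_s: 26.75
position: [0.5387, 0.1038, 0.119]
orientation: [2.338, -2.097, -0.0]
force: [0.4, -0.0, -0.2]
gripper_width: 0.074
gripper_force: 0.0
```

move_arm --fingers '[0.85, 0.85, 0.85, 0.85, 0.85]' --linear '[[-0.4, 0.2, 0], [-0.93, 0.45, 0], [-0.93, 0.45, 0], [-0.93, 0.45, 0], [-0.93, 0.45, 0]]' --angular '[[0, 0, -0.03], [0, 0, -0.054], [0, 0, -0.054], [0, 0, -0.054], [0, 0, -0.054]]'

```text
time_s: 27.17
position: [0.4846, 0.1911, 0.1193]
orientation: [2.424, -1.998, 0.0]
force: [-0.1, -0.3, 0.4]
gripper_width: 0.074
gripper_force: 0.0
```

move_arm --fingers '[0.85, 0.85, 0.85, 0.85, 0.85]' --linear '[[-0.4, 0.2, 0.02], [-0.98, 0.36, 0.04], [-0.98, 0.36, 0.04], [-0.98, 0.36, 0.04], [-0.98, 0.36, 0.04]]' --angular '[[0, 0, -0.03], [0, 0, -0.053], [0, 0, -0.053], [0, 0, -0.053], [0, 0, -0.053]]'

```text
time_s: 27.58
position: [0.4307, 0.2803, 0.1152]
orientation: [2.504, -1.896, 0.0]
force: [-0.4, -0.5, 1.1]
gripper_width: 0.0741
gripper_force: 0.0
```

```bash
python3 - <<'E'
from h import *
plan((430.3,280.6,66,-74.2),(430.3,280.6,18,-74.2))
E
```

```text
-> (430.3, 280.6, 66, -74.2)
   lin [-0.0, 0.0, 0.49] ang [0.0, -0.0, -0.001]
-> (430.3, 280.6, 18, -74.2)
   lin [-0.0, 0.0, 0.48] ang [0.0, -0.0, 0.0]
```

move_arm --fingers '[0.85, 0.85, 0.85, 0.85, 0.85]' --linear '[[0, 0, 0.25], [0, 0, 0.5], [0, 0, 0.75], [0, 0, 0.97], [0, 0, 0.97]]' --angular '[[0, 0, 0], [0, 0, 0], [0, 0, 0], [0, 0, 0], [0, 0, 0]]'

```text
time_s: 28.0
position: [0.4289, 0.2764, 0.0145]
orientation: [2.493, -1.895, -0.002]
force: [0.2, -0.9, -0.4]
gripper_width: 0.0737
gripper_force: 0.0
```

move_arm --fingers '[0, 0, 0, 0, 0]' --linear '[[0, 0, 0], [0, 0, 0], [0, 0, 0], [0, 0, 0], [0, 0, 0]]' --angular '[[0, 0, 0], [0, 0, 0], [0, 0, 0], [0, 0, 0], [0, 0, 0]]'

```text
time_s: 28.42
position: [0.4305, 0.281, 0.0198]
orientation: [-2.504, 1.894, -0.0]
force: [-0.4, -1.8, 2.8]
gripper_width: 0.0517
gripper_force: 25.0
```

move_arm --fingers '[0, 0, 0, 0, 0]' --linear '[[0, 0, -0.1], [0, 0, -0.3], [0, 0, -0.5], [0, 0, -0.7], [0, 0, -0.9]]' --angular '[[0, 0, 0], [0, 0, 0], [0, 0, 0], [0, 0, 0], [0, 0, 0]]'

```text
time_s: 28.83
position: [0.4298, 0.2807, 0.1103]
orientation: [-2.505, 1.895, 0.0]
force: [0.4, -0.1, -1.4]
gripper_width: 0.0519
gripper_force: 25.0
```

```bash
python3 - <<'E'
from h import *
p=tst(0,277)
plan((*p,110,-93.6),(*p,28,-93.6))
E
```

```text
-> (np.float64(650.3929739096199), np.float64(-7.5465962253687735), 110, -93.6)
   lin [0.84, -0.33, 0.0] ang [-0.0, 0.0, 0.054]
   lin [0.82, -0.41, 0.0] ang [-0.0, 0.0, 0.054]
   lin [0.77, -0.47, 0.0] ang [-0.0, 0.0, 0.054]
   lin [0.73, -0.54, 0.0] ang [-0.0, 0.0, 0.054]
-> (np.float64(650.3929739096199), np.float64(-7.5465962253687735), 28, -93.6)
   lin [0.0, 0.0, 0.82] ang [-0.0, 0.0, -0.0]
```

move_arm --fingers '[0, 0, 0, 0, 0]' --linear '[[0.2, -0.08, 0], [0.4, -0.16, 0], [0.6, -0.24, 0], [0.84, -0.33, 0], [0.84, -0.33, 0]]' --angular '[[0, 0, 0.02], [0, 0, 0.04], [0, 0, 0.054], [0, 0, 0.054], [0, 0, 0.054]]'

```text
time_s: 29.25
position: [0.4859, 0.2066, 0.1094]
orientation: [-2.419, 2.003, -0.001]
force: [-0.1, 0.5, -0.2]
gripper_width: 0.0519
gripper_force: 25.0
```

move_arm --fingers '[0, 0, 0, 0, 0]' --linear '[[0.2, -0.1, 0], [0.4, -0.2, 0], [0.6, -0.3, 0], [0.82, -0.41, 0], [0.82, -0.41, 0]]' --angular '[[0, 0, 0.02], [0, 0, 0.04], [0, 0, 0.054], [0, 0, 0.054], [0, 0, 0.054]]'

```text
time_s: 29.67
position: [0.5421, 0.1341, 0.1092]
orientation: [-2.332, 2.104, -0.001]
force: [-0.8, -0.0, -1.4]
gripper_width: 0.052
gripper_force: 25.0
```

move_arm --fingers '[0, 0, 0, 0, 0]' --linear '[[0.2, -0.12, 0], [0.4, -0.24, 0], [0.6, -0.36, 0], [0.77, -0.47, 0], [0.77, -0.47, 0]]' --angular '[[0, 0, 0.02], [0, 0, 0.04], [0, 0, 0.054], [0, 0, 0.054], [0, 0, 0.054]]'

```text
time_s: 30.08
position: [0.5969, 0.0628, 0.109]
orientation: [-2.241, 2.2, -0.002]
force: [0.5, -0.9, -1.6]
gripper_width: 0.0517
gripper_force: 25.0
```

move_arm --fingers '[0, 0, 0, 0, 0]' --linear '[[0.2, -0.14, 0], [0.4, -0.28, 0], [0.6, -0.42, 0], [0.73, -0.54, 0], [0.73, -0.54, 0]]' --angular '[[0, 0, 0.02], [0, 0, 0.04], [0, 0, 0.054], [0, 0, 0.054], [0, 0, 0.054]]'

```text
time_s: 30.5
position: [0.6522, -0.0087, 0.1087]
orientation: [-2.147, 2.293, -0.002]
force: [0.1, -0.1, -1.9]
gripper_width: 0.052
gripper_force: 25.0
```

move_arm --fingers '[0, 0, 0, 0, 0]' --linear '[[0, 0, 0.15], [0, 0, 0.3], [0, 0, 0.45], [0, 0, 0.5], [0, 0, 0.5]]' --angular '[[0, 0, 0], [0, 0, 0], [0, 0, 0], [0, 0, 0], [0, 0, 0]]'

```text
time_s: 30.92
position: [0.6491, -0.0065, 0.0572]
orientation: [2.148, -2.288, -0.004]
force: [-0.5, -0.2, -1.3]
gripper_width: 0.0521
gripper_force: 25.0
```

```bash
python3 - <<'E'
from h import *
p=tst(0,277)
plan((*p,27,-93.6))
E
```

```text
-> (np.float64(650.3929739096199), np.float64(-7.5465962253687735), 27, -93.6)
   lin [0.01, -0.01, 0.3] ang [0.002, -0.0, -0.0]
```

move_arm --fingers '[0, 0, 0, 0, 0]' --linear '[[0.01, 0, 0.05], [0.01, 0, 0.15], [0.01, 0, 0.25], [0.01, 0, 0.3], [0.01, 0, 0.3]]' --angular '[[0, 0, 0], [0, 0, 0], [0, 0, 0], [0, 0, 0], [0, 0, 0]]'

```text
time_s: 31.33
position: [0.6494, -0.0086, 0.0266]
orientation: [2.147, -2.29, -0.003]
force: [-1.0, -0.0, -1.3]
gripper_width: 0.0517
gripper_force: 25.0
```

move_arm --fingers '[0, 0.85, 0.85, 0.85, 0.85]' --linear '[[0, 0, 0], [0, 0, 0], [0, 0, 0], [0, 0, 0], [0, 0, 0]]' --angular '[[0, 0, 0], [0, 0, 0], [0, 0, 0], [0, 0, 0], [0, 0, 0]]'

```text
time_s: 31.75
position: [0.6512, -0.0084, 0.0292]
orientation: [-2.149, 2.29, -0.001]
force: [-0.5, 0.1, -0.8]
gripper_width: 0.0695
gripper_force: 0.0
```

move_arm --fingers '[0.85, 0.85, 0.85, 0.85, 0.85]' --linear '[[0, 0, -0.3], [0, 0, -0.6], [0, 0, -0.9], [0, 0, -0.9], [0, 0, -0.9]]' --angular '[[0, 0, 0], [0, 0, 0], [0, 0, 0], [0, 0, 0], [0, 0, 0]]'

```text
time_s: 32.17
position: [0.6522, -0.0081, 0.1215]
orientation: [-2.146, 2.287, -0.005]
force: [0.9, 0.6, 0.3]
gripper_width: 0.0739
gripper_force: 0.0
```

```bash
python3 - <<'E'
from h import *
c=snap('top'); np.savez('top5.npz',**c); r=locate(c)
x,y,a=[q for q in r if q[1]>330 and q[0]<600][0]
plan((x,y,115,a-90))
E
```

```text
cassette [442.7 375.8] sizes 51.1 60.6 52-side deg 4.8 px [154. 263.]
-> (442.6847839355469, 375.78302001953125, 115, -85.23447275161743)
   lin [-0.92, 0.58, 0.01] ang [-0.0, 0.0, -0.023]
   lin [-0.95, 0.55, 0.01] ang [-0.0, 0.0, -0.024]
   lin [-0.96, 0.51, 0.01] ang [-0.001, 0.0, -0.023]
   lin [-0.99, 0.47, 0.01] ang [0.0, 0.001, -0.024]
```

move_arm --fingers '[0.85, 0.85, 0.85, 0.85, 0.85]' --linear '[[-0.4, 0.3, 0], [-0.92, 0.58, 0], [-0.92, 0.58, 0], [-0.92, 0.58, 0], [-0.92, 0.58, 0]]' --angular '[[0, 0, -0.023], [0, 0, -0.023], [0, 0, -0.023], [0, 0, -0.023], [0, 0, -0.023]]'

```text
time_s: 32.63
position: [0.5974, 0.0882, 0.1173]
orientation: [2.192, -2.248, -0.002]
force: [-0.1, 0.2, 0.8]
gripper_width: 0.0739
gripper_force: 0.0
```

move_arm --fingers '[0.85, 0.85, 0.85, 0.85, 0.85]' --linear '[[-0.4, 0.25, 0], [-0.95, 0.55, 0], [-0.95, 0.55, 0], [-0.95, 0.55, 0], [-0.95, 0.55, 0]]' --angular '[[0, 0, -0.024], [0, 0, -0.024], [0, 0, -0.024], [0, 0, -0.024], [0, 0, -0.024]]'

```text
time_s: 33.05
position: [0.546, 0.1839, 0.1178]
orientation: [2.233, -2.208, -0.0]
force: [-0.9, -0.0, -0.1]
gripper_width: 0.0739
gripper_force: 0.0
```

move_arm --fingers '[0.85, 0.85, 0.85, 0.85, 0.85]' --linear '[[-0.4, 0.2, 0], [-0.96, 0.51, 0], [-0.96, 0.51, 0], [-0.96, 0.51, 0], [-0.96, 0.51, 0]]' --angular '[[0, 0, -0.023], [0, 0, -0.023], [0, 0, -0.023], [0, 0, -0.023], [0, 0, -0.023]]'

```text
time_s: 33.47
position: [0.4946, 0.2789, 0.1179]
orientation: [2.272, -2.168, 0.0]
force: [0.7, -0.8, -0.7]
gripper_width: 0.0741
gripper_force: 0.0
```

move_arm --fingers '[0.85, 0.85, 0.85, 0.85, 0.85]' --linear '[[-0.4, 0.2, 0.02], [-0.99, 0.47, 0.04], [-0.99, 0.47, 0.04], [-0.99, 0.47, 0.04], [-0.99, 0.47, 0.04]]' --angular '[[0, 0, -0.024], [0, 0, -0.024], [0, 0, -0.024], [0, 0, -0.024], [0, 0, -0.024]]'

```text
time_s: 33.88
position: [0.4434, 0.3753, 0.1139]
orientation: [2.311, -2.126, 0.0]
force: [0.3, -0.8, -0.9]
gripper_width: 0.0738
gripper_force: 0.0
```

```bash
python3 - <<'E'
from h import *
plan((442.7,376,18,-85))
E
```

```text
-> (442.7, 376, 18, -85)
   lin [-0.01, 0.01, 0.96] ang [0.0, -0.001, -0.002]
```

move_arm --fingers '[0.85, 0.85, 0.85, 0.85, 0.85]' --linear '[[0, 0, 0.25], [0, 0, 0.5], [0, 0, 0.75], [0, 0, 0.95], [0, 0, 0.95]]' --angular '[[0, 0, 0], [0, 0, 0], [0, 0, 0], [0, 0, 0], [0, 0, 0]]'

```text
time_s: 34.3
position: [0.4421, 0.3709, 0.0151]
orientation: [2.3, -2.125, 0.001]
force: [-0.7, -1.0, 0.6]
gripper_width: 0.074
gripper_force: 0.0
```

move_arm --fingers '[0, 0, 0, 0, 0]' --linear '[[0, 0, 0], [0, 0, 0], [0, 0, 0], [0, 0, 0], [0, 0, 0]]' --angular '[[0, 0, 0], [0, 0, 0], [0, 0, 0], [0, 0, 0], [0, 0, 0]]'

```text
time_s: 34.72
position: [0.4432, 0.3761, 0.021]
orientation: [-2.311, 2.125, 0.0]
force: [-1.6, -0.8, 3.6]
gripper_width: 0.0517
gripper_force: 25.0
```

move_arm --fingers '[0, 0, 0, 0, 0]' --linear '[[0, 0, -0.1], [0, 0, -0.3], [0, 0, -0.5], [0, 0, -0.7], [0, 0, -0.9]]' --angular '[[0, 0, 0], [0, 0, 0], [0, 0, 0], [0, 0, 0], [0, 0, 0]]'

```text
time_s: 35.13
position: [0.4426, 0.3757, 0.111]
orientation: [-2.313, 2.126, 0.0]
force: [0.3, 1.0, -1.8]
gripper_width: 0.0517
gripper_force: 25.0
```

```bash
python3 - <<'E'
from h import *
c=snap('top'); np.savez('top6.npz',**c); locate(c)
p=tst(0,343)
plan((*p,110,-93.6),(*p,28,-93.6))
E
```

```text
-> (np.float64(654.5371481985545), np.float64(58.323167850897164), 110, -93.6)
   lin [0.84, -0.45, 0.01] ang [-0.001, 0.001, 0.024]
   lin [0.82, -0.49, 0.02] ang [-0.001, 0.001, 0.023]
   lin [0.81, -0.52, 0.01] ang [-0.001, 0.001, 0.024]
   lin [0.78, -0.54, 0.01] ang [-0.001, 0.001, 0.023]
-> (np.float64(654.5371481985545), np.float64(58.323167850897164), 28, -93.6)
   lin [0.0, -0.0, 0.82] ang [0.0, -0.0, 0.0]
```

move_arm --fingers '[0, 0, 0, 0, 0]' --linear '[[0.2, -0.1, 0], [0.4, -0.2, 0], [0.6, -0.3, 0], [0.84, -0.45, 0], [0.84, -0.45, 0]]' --angular '[[0, 0, 0.01], [0, 0, 0.024], [0, 0, 0.024], [0, 0, 0.024], [0, 0, 0.024]]'

```text
time_s: 35.6
position: [0.496, 0.2927, 0.1096]
orientation: [2.267, -2.173, 0.001]
force: [-0.4, 0.3, -1.7]
gripper_width: 0.0518
gripper_force: 25.0
```

move_arm --fingers '[0, 0, 0, 0, 0]' --linear '[[0.2, -0.12, 0], [0.4, -0.24, 0], [0.6, -0.36, 0], [0.82, -0.49, 0], [0.82, -0.49, 0]]' --angular '[[0, 0, 0.01], [0, 0, 0.023], [0, 0, 0.023], [0, 0, 0.023], [0, 0, 0.023]]'

```text
time_s: 36.02
position: [0.5487, 0.2136, 0.1095]
orientation: [2.228, -2.214, 0.001]
force: [-0.2, 0.7, -2.3]
gripper_width: 0.0518
gripper_force: 25.0
```

move_arm --fingers '[0, 0, 0, 0, 0]' --linear '[[0.2, -0.13, 0], [0.4, -0.26, 0], [0.6, -0.39, 0], [0.81, -0.52, 0], [0.81, -0.52, 0]]' --angular '[[0, 0, 0.01], [0, 0, 0.024], [0, 0, 0.024], [0, 0, 0.024], [0, 0, 0.024]]'

```text
time_s: 36.43
position: [0.6016, 0.1334, 0.1094]
orientation: [2.187, -2.256, 0.001]
force: [0.1, 0.3, -1.4]
gripper_width: 0.052
gripper_force: 25.0
```

move_arm --fingers '[0, 0, 0, 0, 0]' --linear '[[0.2, -0.14, 0], [0.4, -0.28, 0], [0.6, -0.42, 0], [0.78, -0.54, 0], [0.78, -0.54, 0]]' --angular '[[0, 0, 0.01], [0, 0, 0.023], [0, 0, 0.023], [0, 0, 0.023], [0, 0, 0.023]]'

```text
time_s: 36.85
position: [0.6534, 0.0542, 0.1092]
orientation: [-2.146, 2.294, -0.001]
force: [0.2, 0.4, -2.6]
gripper_width: 0.0519
gripper_force: 25.0
```

move_arm --fingers '[0, 0, 0, 0, 0]' --linear '[[0, 0, 0.15], [0, 0, 0.3], [0, 0, 0.45], [0, 0, 0.5], [0, 0, 0.5]]' --angular '[[0, 0, 0], [0, 0, 0], [0, 0, 0], [0, 0, 0], [0, 0, 0]]'

```text
time_s: 37.27
position: [0.6505, 0.0569, 0.0578]
orientation: [2.148, -2.288, -0.003]
force: [0.5, -0.2, -1.6]
gripper_width: 0.0515
gripper_force: 25.0
```

```bash
python3 - <<'E'
from h import *
p=tst(0,343)
plan((*p,28,-93.6))
E
```

```text
-> (np.float64(654.5371481985545), np.float64(58.323167850897164), 28, -93.6)
   lin [-0.02, -0.04, 0.3] ang [0.002, -0.001, -0.0]
```

move_arm --fingers '[0, 0, 0, 0, 0]' --linear '[[-0.02, -0.03, 0.02], [-0.02, -0.03, 0.1], [-0.02, -0.03, 0.2], [-0.02, -0.03, 0.3], [-0.02, -0.03, 0.3]]' --angular '[[0, 0, 0], [0, 0, 0], [0, 0, 0], [0, 0, 0], [0, 0, 0]]'

```text
time_s: 37.68
position: [0.6544, 0.058, 0.0275]
orientation: [2.148, -2.29, -0.002]
force: [0.2, 0.4, -2.4]
gripper_width: 0.0519
gripper_force: 25.0
```

move_arm --fingers '[0, 0.85, 0.85, 0.85, 0.85]' --linear '[[0, 0, 0], [0, 0, 0], [0, 0, 0], [0, 0, 0], [0, 0, 0]]' --angular '[[0, 0, 0], [0, 0, 0], [0, 0, 0], [0, 0, 0], [0, 0, 0]]'

```text
time_s: 38.1
position: [0.6557, 0.0581, 0.0303]
orientation: [-2.149, 2.29, -0.001]
force: [-0.4, -0.0, 0.2]
gripper_width: 0.0696
gripper_force: 0.0
```

move_arm --fingers '[0.85, 0.85, 0.85, 0.85, 0.85]' --linear '[[0, 0, -0.3], [0, 0, -0.6], [0, 0, -0.9], [0, 0, -0.9], [0, 0, -0.9]]' --angular '[[0, 0, 0], [0, 0, 0], [0, 0, 0], [0, 0, 0], [0, 0, 0]]'

```text
time_s: 38.52
position: [0.6566, 0.0585, 0.1226]
orientation: [-2.146, 2.287, -0.004]
force: [0.4, 0.2, -0.7]
gripper_width: 0.074
gripper_force: 0.0
```

```bash
python3 - <<'E'
from h import *
c=snap('top'); np.savez('top7.npz',**c); locate(c)
f=c['frame']; hsv=cv2.cvtColor(f,cv2.COLOR_RGB2HSV)
# A beside the tray: restrict to a window left of the tray wall
w=f.copy(); w[:, :340]=0; w[:, 381:]=0; w[:225]=0
c2=dict(c); c2['frame']=w; locate(c2)
print(cv2.cvtColor(f,cv2.COLOR_RGB2GRAY)[258:296:3,352:392:2])
cv2.imwrite('pics/t7.png',cv2.resize(f[150:330,100:500],None,fx=2,fy=2)[:,:,::-1])
E
```

```text
cassette [ 406.6 -162.8] sizes 58.6 57.3 52-side deg -0.1 px [369. 277.]
[[146 148 144 145 154 148 147 145 148 149 150 144 142 140 149 138 181 235
  235 235]
 [148 149 150 145 149 146 154 157 151 153 145 149 148 146 149 111 217 229
  232 232]
 [148 147 150 144 143 142 144 149 144 119 120 115 115 115 146 129 216 226
  233 232]
 [147 151  94 166 211 240 248 250 251 249 245 239 237 236 185 159 215 219
  232 232]
 [150 133  59 242 232 234 211 188 218 225 185 197 234 233 204 112 217 228
  232 232]
 [151 142  66 241 234 195 224 226 227 229 227 233 184 235 243  99 218 227
  232 232]
 [155 156  72 228 240 165 232 230 225 226 228 230 207 225 243 115 219 221
  232 232]
 [153 157  85 218 236 204 215 230 229 229 227 233 174 232 240 106 219 234
  232 232]
 [148 151  93 216 234 235 204 219 229 229 230 180 231 233 235 163 217 233
  232 232]
 [146 149 111 153 237 233 235 241 246 245 246 241 239 239 239 148 226 233
  232 232]
 [146 146 132  73  50  45  41  51  79  84  83  86  82 152 152  90 228 233
  232 232]
 [149 150 148 146 150 148 148 149 146 146 149 143 144 149 149  91 224 234
  232 232]
 [145 147 149 142 147 148 148 147 146 149 149 153 148 144 149  62 226 233
  232 232]]
```

View pics/t7.png

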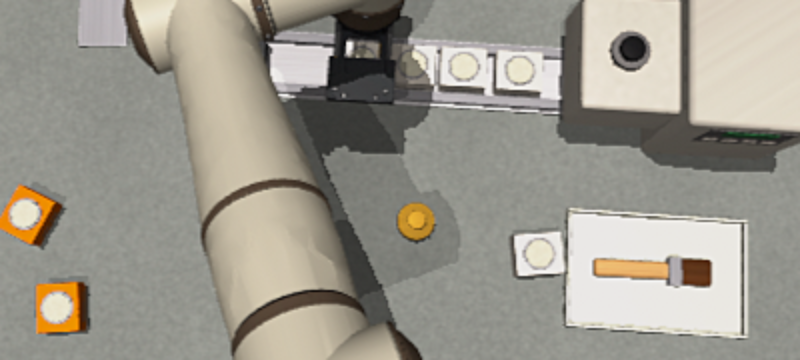

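The top view shows four cassettes in the track and A at crop (540,253), almost touching the tray's edge at crop x = 566. I'll refine A's pose from its window and edges.

```bash
python3 - <<'E'
from h import *
c=dict(np.load('top7.npz')); f=c['frame']
g=cv2.cvtColor(f,cv2.COLOR_RGB2GRAY)
m=np.zeros_like(g); m[262:292,354:382]=(g[262:292,354:382]>170)
k=max(cv2.findContours(m,0,1)[0],key=cv2.contourArea)
P=np.array([ray(c,u,v,.038)[:2]*1000 for u,v in cv2.convexHull(k).reshape(-1,2)],np.float32); print(cv2.minAreaRect(P),k.reshape(-1,2).min(0),k.reshape(-1,2).max(0))
hsv=cv2.cvtColor(f,cv2.COLOR_RGB2HSV); w=np.zeros_like(g); w[262:292,354:382]=(hsv[262:292,354:382,1]>20)*(g[262:292,354:382]>200)
M=cv2.moments(w,True); print('window',M['m00'],np.round(ray(c,M['m10']/M['m00'],M['m01']/M['m00'],.038)*1000,1))
# left edge: first column >170 per row; top edge per column
L=np.array([ray(c,354+np.argmax(g[r,354:382]>160),r,.038)[:2]*1000 for r in range(268,287)]); print('left edge deg',np.degrees(np.polyfit(L[:,0],L[:,1],1)[0]))
T=np.array([ray(c,u,255+np.argmax(g[255:292,u]>185),.038)[:2]*1000 for u in range(360,380)]); print('top edge deg',-np.degrees(np.polyfit(T[:,1],T[:,0],1)[0]))
plan((500,-60,120,-90),(415,-160,115,-87),(408,-161,18,-87))
E
```

```text
((409.1719970703125, -164.58905029296875), (51.21062088012695, 60.76120376586914), 3.487287759780884) [357 266] [381 287]
window 146.0 [ 409.3 -163.9   38. ]
left edge deg 4.210358457267311
top edge deg 3.8423646761038235
-> (500, -60, 120, -90)
   lin [0.64, 0.74, 0.0] ang [-0.0, 0.0, -0.02]
   lin [0.62, 0.75, 0.0] ang [-0.001, 0.001, -0.021]
-> (415, -160, 115, -87)
   lin [0.5, 0.43, 0.03] ang [0.0, -0.0, -0.017]
   lin [0.48, 0.44, 0.02] ang [0.0, -0.0, -0.016]
-> (408, -161, 18, -87)
   lin [0.01, 0.07, 0.97] ang [0.0, -0.0, -0.0]
```

move_arm --fingers '[0.85, 0.85, 0.85, 0.85, 0.85]' --linear '[[0.3, 0.35, 0], [0.64, 0.74, 0], [0.64, 0.74, 0], [0.64, 0.74, 0], [0.64, 0.74, 0]]' --angular '[[0, 0, -0.02], [0, 0, -0.02], [0, 0, -0.02], [0, 0, -0.02], [0, 0, -0.02]]'

```text
time_s: 38.98
position: [0.5764, -0.0017, 0.1188]
orientation: [2.183, -2.257, -0.001]
force: [0.5, -0.1, -0.2]
gripper_width: 0.0742
gripper_force: 0.0
```

move_arm --fingers '[0.85, 0.85, 0.85, 0.85, 0.85]' --linear '[[0.3, 0.35, 0], [0.62, 0.75, 0], [0.62, 0.75, 0], [0.62, 0.75, 0], [0.62, 0.75, 0]]' --angular '[[0, 0, -0.02], [0, 0, -0.02], [0, 0, -0.02], [0, 0, -0.02], [0, 0, -0.02]]'

```text
time_s: 39.4
position: [0.5013, -0.0605, 0.1196]
orientation: [-2.22, 2.222, -0.001]
force: [0.2, -0.2, 0.5]
gripper_width: 0.0739
gripper_force: 0.0
```

move_arm --fingers '[0.85, 0.85, 0.85, 0.85, 0.85]' --linear '[[0.3, 0.3, 0], [0.6, 0.6, 0], [0.98, 0.87, 0.05], [0.98, 0.87, 0.05], [0.98, 0.87, 0.05]]' --angular '[[0, 0, -0.02], [0, 0, -0.04], [0, 0, -0.04], [0, 0, -0.04], [0, 0, -0.04]]'

```text
time_s: 39.82
position: [0.4135, -0.1594, 0.1143]
orientation: [2.286, -2.154, -0.0]
force: [0.0, -0.5, -0.7]
gripper_width: 0.0739
gripper_force: 0.0
```

```bash
python3 - <<'E'
from h import *
plan((409.2,-164,18,-86.2))
E
```

```text
-> (409.2, -164, 18, -86.2)
   lin [0.04, 0.05, 0.96] ang [0.0, -0.0, -0.004]
```

move_arm --fingers '[0.85, 0.85, 0.85, 0.85, 0.85]' --linear '[[0.04, 0.05, 0.25], [0.04, 0.05, 0.5], [0.04, 0.05, 0.75], [0.04, 0.05, 0.95], [0.04, 0.05, 0.95]]' --angular '[[0, 0, -0.004], [0, 0, -0.004], [0, 0, -0.004], [0, 0, -0.004], [0, 0, -0.004]]'

```text
time_s: 40.23
position: [0.4083, -0.1617, 0.0163]
orientation: [2.294, -2.14, -0.008]
force: [-0.3, 0.7, -0.5]
gripper_width: 0.0739
gripper_force: 0.0
```

move_arm --fingers '[0, 0, 0, 0, 0]' --linear '[[0, 0, 0], [0, 0, 0], [0, 0, 0], [0, 0, 0], [0, 0, 0]]' --angular '[[0, 0, 0], [0, 0, 0], [0, 0, 0], [0, 0, 0], [0, 0, 0]]'

```text
time_s: 40.65
position: [0.4089, -0.1627, 0.0206]
orientation: [-2.295, 2.144, -0.002]
force: [-0.7, 1.6, 4.2]
gripper_width: 0.052
gripper_force: 25.0
```

move_arm --fingers '[0, 0, 0, 0, 0]' --linear '[[0, 0, -0.1], [0, 0, -0.3], [0, 0, -0.5], [0, 0, -0.7], [0, 0, -0.9]]' --angular '[[0, 0, 0], [0, 0, 0], [0, 0, 0], [0, 0, 0], [0, 0, 0]]'

```text
time_s: 41.07
position: [0.4082, -0.1627, 0.1109]
orientation: [-2.295, 2.144, -0.001]
force: [1.2, 0.9, -1.7]
gripper_width: 0.0521
gripper_force: 25.0
```

```bash
python3 - <<'E'
from h import *
c=snap('top'); np.savez('top8.npz',**c)
r=locate(c); hsv=cv2.cvtColor(c['frame'],cv2.COLOR_RGB2HSV)
cv2.imwrite('pics/t8.png',cv2.resize(c['frame'][140:240,180:420],None,fx=3,fy=3)[:,:,::-1])
for q in r: 
    d=np.array(q[:2])-T0; a=np.radians(TA); print('tester',np.round([np.cos(a)*d[0]+np.sin(a)*d[1],-np.sin(a)*d[0]+np.cos(a)*d[1]],1))
p=tst(0,409)
plan((520,-30,110,-90),(*p,110,-93.6),(*p,28,-93.6))
E
```

```text
-> (520, -30, 110, -90)
   lin [-0.63, -0.59, 0.03] ang [-0.003, -0.001, 0.022]
   lin [-0.64, -0.57, 0.02] ang [-0.003, -0.0, 0.022]
-> (np.float64(658.6813224874892), np.float64(124.19293192716304), 110, -93.6)
   lin [-0.77, -0.69, 0.0] ang [0.0, -0.0, 0.02]
   lin [-0.8, -0.67, 0.0] ang [0.0, -0.0, 0.02]
-> (np.float64(658.6813224874892), np.float64(124.19293192716304), 28, -93.6)
   lin [0.0, 0.0, 0.82] ang [0.0, -0.0, -0.0]
```

View pics/t8.png

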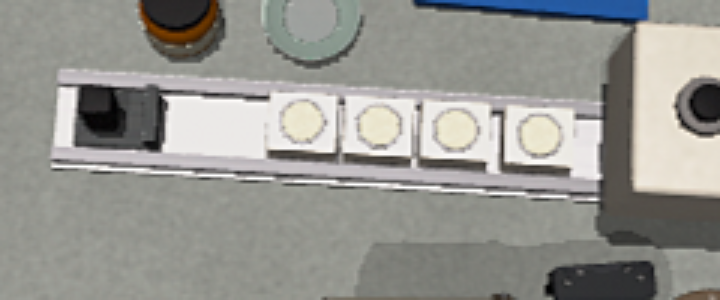

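The top crop shows four cassettes seated in the channel, windows up, at crop (303,121), (379,126), (457,129) and (541,135). The pusher face is at column 160, which leaves room for the fifth.

move_arm --fingers '[0, 0, 0, 0, 0]' --linear '[[-0.15, -0.15, 0], [-0.3, -0.3, 0], [-0.45, -0.45, 0], [-0.63, -0.59, 0], [-0.63, -0.59, 0]]' --angular '[[0, 0, 0.02], [0, 0, 0.022], [0, 0, 0.022], [0, 0, 0.022], [0, 0, 0.022]]'

```text
time_s: 41.53
position: [0.4659, -0.0939, 0.11]
orientation: [-2.259, 2.179, -0.004]
force: [0.5, 0.4, -1.5]
gripper_width: 0.0517
gripper_force: 25.0
```

move_arm --fingers '[0, 0, 0, 0, 0]' --linear '[[-0.15, -0.15, 0], [-0.3, -0.3, 0], [-0.45, -0.45, 0], [-0.64, -0.57, 0], [-0.64, -0.57, 0]]' --angular '[[0, 0, 0.02], [0, 0, 0.022], [0, 0, 0.022], [0, 0, 0.022], [0, 0, 0.022]]'

```text
time_s: 41.95
position: [0.5203, -0.0279, 0.1097]
orientation: [-2.221, 2.218, -0.003]
force: [0.6, -0.3, -1.9]
gripper_width: 0.0519
gripper_force: 25.0
```

move_arm --fingers '[0, 0, 0, 0, 0]' --linear '[[-0.2, -0.2, 0], [-0.4, -0.4, 0], [-0.6, -0.55, 0], [-0.77, -0.69, 0], [-0.77, -0.69, 0]]' --angular '[[0, 0, 0.02], [0, 0, 0.02], [0, 0, 0.02], [0, 0, 0.02], [0, 0, 0.02]]'

```text
time_s: 42.37
position: [0.5894, 0.0491, 0.1094]
orientation: [-2.186, 2.253, -0.002]
force: [0.3, -1.7, -1.0]
gripper_width: 0.0516
gripper_force: 25.0
```

move_arm --fingers '[0, 0, 0, 0, 0]' --linear '[[-0.2, -0.2, 0], [-0.4, -0.4, 0], [-0.6, -0.55, 0], [-0.8, -0.67, 0], [-0.8, -0.67, 0]]' --angular '[[0, 0, 0.02], [0, 0, 0.02], [0, 0, 0.02], [0, 0, 0.02], [0, 0, 0.02]]'

```text
time_s: 42.78
position: [0.6583, 0.127, 0.1088]
orientation: [-2.151, 2.288, -0.001]
force: [1.4, -0.6, -1.6]
gripper_width: 0.052
gripper_force: 25.0
```

```bash
python3 - <<'E'
from h import *
s=monitor.get_state(); print(s['gripper_width'],s['gripper_force'])
p=tst(0,412); print(p)
plan((*p,60,-93.6))
E
```

```text
0.051997813828224895 24.999810755252838
[658.86969405 127.18701211]
-> (np.float64(658.8696940460771), np.float64(127.18701211244786), 60, -93.6)
   lin [-0.0, -0.0, 0.49] ang [-0.001, 0.001, 0.001]
```

move_arm --fingers '[0, 0, 0, 0, 0]' --linear '[[0, 0, 0.15], [0, 0, 0.3], [0, 0, 0.45], [0, 0, 0.5], [0, 0, 0.5]]' --angular '[[0, 0, 0], [0, 0, 0], [0, 0, 0], [0, 0, 0], [0, 0, 0]]'

```text
time_s: 43.2
position: [0.6547, 0.1233, 0.0577]
orientation: [2.145, -2.289, -0.003]
force: [-0.9, -0.5, -1.9]
gripper_width: 0.0522
gripper_force: 25.0
```

move_arm --fingers '[0, 0, 0, 0, 0]' --linear '[[0, -0.01, 0.05], [0, -0.01, 0.1], [0, -0.01, 0.2], [0, -0.01, 0.3], [0, -0.01, 0.3]]' --angular '[[0, 0, 0], [0, 0, 0], [0, 0, 0], [0, 0, 0], [0, 0, 0]]'

```text
time_s: 43.62
position: [0.6565, 0.1243, 0.0272]
orientation: [2.147, -2.29, -0.002]
force: [1.1, 0.5, -1.7]
gripper_width: 0.0517
gripper_force: 25.0
```

```bash
python3 - <<'E'
from h import *
p=tst(0,412); plan((*p,28,-93.6)); s=monitor.get_state(); print(s['force'],s['gripper_width'])
E
```

```text
-> (np.float64(658.8696940460771), np.float64(127.18701211244786), 28, -93.6)
   lin [-0.03, -0.02, -0.01] ang [0.002, -0.001, -0.001]
[ 1.1015408   0.47424733 -1.7291785 ] 0.051654630272927236
```

move_arm --fingers '[0, 0, 0, 0, 0]' --linear '[[0, -0.02, 0], [0, -0.02, 0], [0, -0.02, 0], [0, -0.02, 0], [0, -0.02, 0]]' --angular '[[0, 0, 0], [0, 0, 0], [0, 0, 0], [0, 0, 0], [0, 0, 0]]'

```text
time_s: 44.03
position: [0.6597, 0.1246, 0.0299]
orientation: [-2.149, 2.291, -0.0]
force: [-0.4, -0.6, -1.6]
gripper_width: 0.0518
gripper_force: 25.0
```

move_arm --fingers '[0.85, 0.85, 0.85, 0.85, 0.85]' --linear '[[0, 0, 0], [0, 0, 0], [0, 0, 0], [0, 0, 0], [0, 0, 0]]' --angular '[[0, 0, 0], [0, 0, 0], [0, 0, 0], [0, 0, 0], [0, 0, 0]]'

```text
time_s: 44.45
position: [0.6597, 0.1245, 0.0298]
orientation: [-2.149, 2.291, -0.0]
force: [-0.1, -0.1, -0.0]
gripper_width: 0.0721
gripper_force: 0.0
```

move_arm --fingers '[0.7, 0.7, 0.7, 0.7, 0.7]' --linear '[[0, 0, -0.3], [0, 0, -0.6], [0, 0, -0.9], [0, 0, -0.9], [0, 0, -0.9]]' --angular '[[0, 0, 0], [0, 0, 0], [0, 0, 0], [0, 0, 0], [0, 0, 0]]'

```text
time_s: 44.87
position: [0.6609, 0.125, 0.1224]
orientation: [-2.146, 2.287, -0.003]
force: [-0.6, 0.1, -0.5]
gripper_width: 0.0616
gripper_force: 0.0
```

```bash
python3 - <<'E'
from h import *
p=tst(0,521); print(p)
plan((*p,120,-93.6),(*p,48,-93.6))
E
```

```text
[665.71386067 235.97192551]
-> (np.float64(665.7138606747723), np.float64(235.97192551112948), 120, -93.6)
   lin [-0.56, 0.01, 0.01] ang [-0.002, 0.001, -0.0]
   lin [-0.55, 0.01, 0.02] ang [-0.001, 0.001, -0.001]
-> (np.float64(665.7138606747723), np.float64(235.97192551112948), 48, -93.6)
   lin [-0.0, 0.0, 0.72] ang [-0.0, -0.0, 0.0]
```

move_arm --fingers '[0.7, 0.7, 0.7, 0.7, 0.7]' --linear '[[-0.3, 0, 0], [-0.6, 0, 0], [-0.95, 0, 0], [-0.95, 0, 0], [-0.95, 0, 0]]' --angular '[[0, 0, 0], [0, 0, 0], [0, 0, 0], [0, 0, 0], [0, 0, 0]]'

```text
time_s: 45.28
position: [0.6646, 0.2209, 0.1176]
orientation: [2.151, -2.287, -0.001]
force: [-0.2, -0.2, -0.3]
gripper_width: 0.0611
gripper_force: 0.0
```

move_arm --fingers '[0.7, 0.7, 0.7, 0.7, 0.7]' --linear '[[-0.16, 0.02, 0], [-0.16, 0.02, 0.2], [-0.16, 0.02, 0.5], [-0.16, 0.02, 0.73], [-0.16, 0.02, 0.73]]' --angular '[[0, 0, 0], [0, 0, 0], [0, 0, 0], [0, 0, 0], [0, 0, 0]]'

```text
time_s: 45.7
position: [0.6605, 0.2329, 0.0399]
orientation: [2.139, -2.285, -0.007]
force: [-0.6, -0.4, -1.2]
gripper_width: 0.061
gripper_force: 0.0
```

move_arm --fingers '[0, 0, 0, 0, 0]' --linear '[[0, 0, 0], [0, 0, 0], [0, 0, 0], [0, 0, 0], [0, 0, 0]]' --angular '[[0, 0, 0], [0, 0, 0], [0, 0, 0], [0, 0, 0], [0, 0, 0]]' --squeeze 25

```text
time_s: 46.12
position: [0.6653, 0.2357, 0.0482]
orientation: [-2.147, 2.289, -0.001]
force: [0.1, 0.6, 0.6]
gripper_width: 0.0353
gripper_force: 0.0
```

move_arm --fingers '[0, 0, 0, 0, 0]' --linear '[[0, 0, 0], [0, 0, 0], [0.02, 0, 0], [0.04, 0, 0], [0.08, 0, 0]]' --angular '[[0, 0, 0], [0, 0, 0], [0, 0, 0], [0, 0, 0], [0, 0, 0]]'

```text
time_s: 46.53
position: [0.6648, 0.2281, 0.0475]
orientation: [-2.149, 2.289, -0.001]
force: [1.8, 1.6, 3.8]
gripper_width: 0.026
gripper_force: 25.0
```

move_arm --fingers '[0, 0, 0, 0, 0]' --linear '[[0.06, 0, 0], [0.12, 0, 0], [0.18, 0, 0], [0.24, 0, 0], [0.3, 0, 0]]' --angular '[[0, 0, 0], [0, 0, 0], [0, 0, 0], [0, 0, 0], [0, 0, 0]]'

```text
time_s: 46.95
position: [0.6629, 0.1974, 0.0475]
orientation: [-2.148, 2.289, -0.001]
force: [0.2, 4.2, 5.6]
gripper_width: 0.026
gripper_force: 25.0
```

move_arm --fingers '[0, 0, 0, 0, 0]' --linear '[[0.08, 0, 0], [0.16, 0, 0], [0.24, 0, 0], [0.32, 0, 0], [0.4, 0, 0]]' --angular '[[0, 0, 0], [0, 0, 0], [0, 0, 0], [0, 0, 0], [0, 0, 0]]'

```text
time_s: 47.37
position: [0.6605, 0.1585, 0.0475]
orientation: [-2.147, 2.288, -0.0]
force: [0.7, 5.8, 5.2]
gripper_width: 0.0259
gripper_force: 25.0
```

move_arm --fingers '[0, 0, 0, 0, 0]' --linear '[[0.08, 0, 0], [0.16, 0, 0], [0.24, 0, 0], [0.32, 0, 0], [0.4, 0, 0]]' --angular '[[0, 0, 0], [0, 0, 0], [0, 0, 0], [0, 0, 0], [0, 0, 0]]'

```text
time_s: 47.78
position: [0.658, 0.1186, 0.0475]
orientation: [-2.147, 2.288, -0.001]
force: [0.5, 6.7, 4.7]
gripper_width: 0.026
gripper_force: 25.0
```

move_arm --fingers '[0, 0, 0, 0, 0]' --linear '[[0.06, 0, 0], [0.12, 0, 0], [0.18, 0, 0], [0.24, 0, 0], [0.3, 0, 0]]' --angular '[[0, 0, 0], [0, 0, 0], [0, 0, 0], [0, 0, 0], [0, 0, 0]]'

```text
time_s: 48.2
position: [0.6561, 0.0887, 0.0475]
orientation: [-2.147, 2.288, -0.001]
force: [-0.0, 6.6, 5.7]
gripper_width: 0.0257
gripper_force: 25.0
```

move_arm --fingers '[0, 0, 0, 0, 0]' --linear '[[0.03, 0, 0], [0.06, 0, 0], [0.09, 0, 0], [0.12, 0, 0], [0.15, 0, 0]]' --angular '[[0, 0, 0], [0, 0, 0], [0, 0, 0], [0, 0, 0], [0, 0, 0]]'

```text
time_s: 48.62
position: [0.6552, 0.0738, 0.0474]
orientation: [-2.147, 2.288, -0.001]
force: [0.4, 7.2, 5.4]
gripper_width: 0.0257
gripper_force: 25.0
```

```bash
python3 - <<'E'
from h import *
s=monitor.get_state(); print(s['force'],s['position'])
c=snap('scene'); np.savez('s2.npz',**c)
cv2.imwrite('pics/s2.png',cv2.resize(c['frame'][180:350,180:380],None,fx=3.5,fy=3.5)[:,:,::-1])
E
```

```text
[0.433199   7.21181833 5.41365003] [0.65518821 0.07379144 0.04744798]
```

View pics/s2.png

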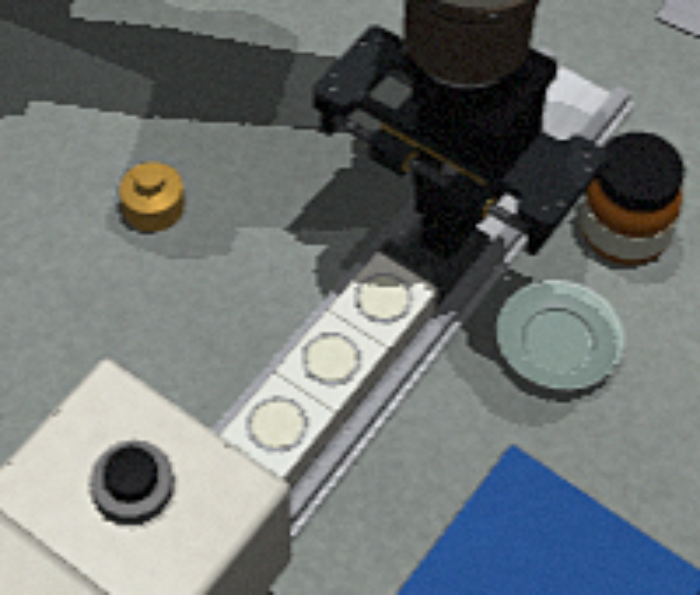

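The scene crop shows three visible cassettes forming a closed row, windows at (277,425), (330,358) and (383,297). Two more are under the head, with the pusher behind the last one. I'll continue gently to contact.

move_arm --fingers '[0, 0, 0, 0, 0]' --linear '[[0.01, 0, 0], [0.02, 0, 0], [0.03, 0, 0], [0.04, 0, 0], [0.05, 0, 0]]' --angular '[[0, 0, 0], [0, 0, 0], [0, 0, 0], [0, 0, 0], [0, 0, 0]]'

```text
time_s: 49.08
position: [0.6549, 0.0689, 0.0475]
orientation: [-2.147, 2.288, -0.001]
force: [1.8, 6.1, 5.2]
gripper_width: 0.026
gripper_force: 25.0
```

move_arm --fingers '[0, 0, 0, 0, 0]' --linear '[[0.01, 0, 0], [0.01, 0, 0], [0.02, 0, 0], [0.02, 0, 0], [0.03, 0, 0]]' --angular '[[0, 0, 0], [0, 0, 0], [0, 0, 0], [0, 0, 0], [0, 0, 0]]'

```text
time_s: 49.5
position: [0.6549, 0.0684, 0.0475]
orientation: [-2.145, 2.285, 0.001]
force: [-0.4, 16.5, 6.0]
gripper_width: 0.0253
gripper_force: 25.0
```

Contact at 16.5 N: the row is closed against the stop. I'll hold, release while still pressing, and lift.

move_arm --fingers '[0, 0, 0, 0, 0]' --linear '[[0.01, 0, 0], [0.01, 0, 0], [0.01, 0, 0], [0.01, 0, 0], [0.01, 0, 0]]' --angular '[[0, 0, 0], [0, 0, 0], [0, 0, 0], [0, 0, 0], [0, 0, 0]]'

```text
time_s: 49.92
position: [0.6549, 0.0684, 0.0475]
orientation: [-2.146, 2.284, 0.002]
force: [-0.4, 16.3, 5.1]
gripper_width: 0.0257
gripper_force: 25.0
```

move_arm --fingers '[0.6, 0.6, 0.6, 0.6, 0.6]' --linear '[[0, 0, 0], [0, 0, 0], [0, 0, 0], [0, 0, 0], [0, 0, 0]]' --angular '[[0, 0, 0], [0, 0, 0], [0, 0, 0], [0, 0, 0], [0, 0, 0]]'

```text
time_s: 50.33
position: [0.6529, 0.0626, 0.0458]
orientation: [2.147, -2.291, -0.001]
force: [0.1, 0.4, -0.6]
gripper_width: 0.0486
gripper_force: 0.0
```

move_arm --fingers '[0.6, 0.6, 0.6, 0.6, 0.6]' --linear '[[0, 0, -0.3], [0, 0, -0.6], [0, 0, -1], [0, 0, -1], [0, 0, -1]]' --angular '[[0, 0, 0], [0, 0, 0], [0, 0, 0], [0, 0, 0], [0, 0, 0]]'

```text
time_s: 50.75
position: [0.6551, 0.0635, 0.1498]
orientation: [-2.145, 2.288, -0.004]
force: [-1.0, 0.7, -0.1]
gripper_width: 0.0523
gripper_force: 0.0
```

move_arm --fingers '[0, 0, 0, 0, 0]' --linear '[[-0.1, 0.3, -0.3], [-0.1, 0.6, -0.6], [-0.1, 0.8, -1], [-0.1, 0.8, -1], [-0.1, 0.8, -1]]' --angular '[[0, 0, 0], [0, 0, 0], [0, 0, 0], [0, 0, 0], [0, 0, 0]]'

```text
time_s: 51.17
position: [0.5743, 0.0789, 0.2492]
orientation: [-2.147, 2.287, -0.003]
force: [-0.4, 0.2, -0.3]
gripper_width: 0.0268
gripper_force: 0.0
```

```bash
python3 - <<'E'
from h import *
c=snap('top'); np.savez('top9.npz',**c)
f=c['frame']
cv2.imwrite('pics/t9.png',cv2.resize(f[130:230,280:460],None,fx=4,fy=4)[:,:,::-1])
g=cv2.cvtColor(f,cv2.COLOR_RGB2HSV)
# button: dark disc on head
m=np.zeros(f.shape[:2],np.uint8); m[150:205,392:440]=(g[150:205,392:440,2]<60)
k=max(cv2.findContours(m,0,1)[0],key=cv2.contourArea); (u,v),r=cv2.minEnclosingCircle(k); M=cv2.moments(k)
print(cv2.contourArea(k),(u,v),r,np.round(ray(c,M['m10']/M['m00'],M['m01']/M['m00'],.187)*1000,1),np.round(ray(c,u,v,.187)*1000,1))
s=dict(np.load('s2.npz')); g=cv2.cvtColor(s['frame'],cv2.COLOR_RGB2HSV)
m=np.zeros(g.shape[:2],np.uint8); m[300:335,200:235]=(g[300:335,200:235,2]<50)
k=max(cv2.findContours(m,0,1)[0],key=cv2.contourArea);M=cv2.moments(k); print(M['m10']/M['m00'],M['m01']/M['m00'],np.round(ray(s,M['m10']/M['m00'],M['m01']/M['m00'],.187)*1000,1))
E
```

```text
116.5 (416.0, 174.18182373046875) 6.54619026184082 [ 634.4 -251.2  187. ] [ 633.9 -251.5  187. ]
216.91642084562434 315.1553588987217 [ 636.5 -253.   187. ]
```

View pics/t9.png

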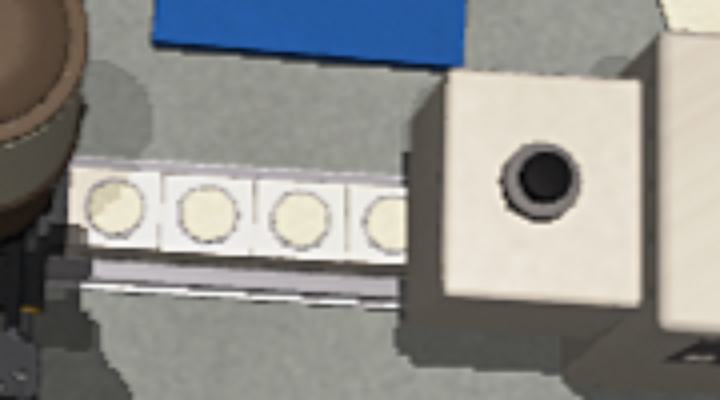

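The top crop shows the closed row running under the head and the button at crop (545,177). That puts the button at about (635,−252) mm. Next I press it with shut fingers.

```bash
python3 - <<'E'
from h import *
plan((620,-100,245,-93.6),(635,-252,230,-93.6),(635,-252,192,-93.6))
E
```

```text
-> (620, -100, 245, -93.6)
   lin [0.88, -0.29, 0.01] ang [-0.0, 0.0, -0.0]
   lin [0.87, -0.28, 0.01] ang [-0.0, 0.001, -0.001]
-> (635, -252, 230, -93.6)
   lin [0.76, -0.12, 0.07] ang [-0.0, -0.0, 0.0]
   lin [0.75, -0.13, 0.08] ang [-0.0, -0.0, 0.0]
-> (635, -252, 192, -93.6)
   lin [0.0, 0.0, 0.38] ang [-0.0, -0.0, 0.0]
```

move_arm --fingers '[0, 0, 0, 0, 0]' --linear '[[0.4, -0.15, 0], [0.88, -0.29, 0], [0.88, -0.29, 0], [0.88, -0.29, 0], [0.88, -0.29, 0]]' --angular '[[0, 0, 0], [0, 0, 0], [0, 0, 0], [0, 0, 0], [0, 0, 0]]'

```text
time_s: 51.63
position: [0.5972, -0.0118, 0.2438]
orientation: [2.144, -2.291, -0.005]
force: [-0.1, 1.0, 0.0]
gripper_width: 0.0005
gripper_force: 0.0
```

move_arm --fingers '[0, 0, 0, 0, 0]' --linear '[[0.4, -0.15, 0], [0.87, -0.28, 0], [0.87, -0.28, 0], [0.87, -0.28, 0], [0.87, -0.28, 0]]' --angular '[[0, 0, 0], [0, 0, 0], [0, 0, 0], [0, 0, 0], [0, 0, 0]]'

```text
time_s: 52.05
position: [0.6198, -0.0989, 0.2452]
orientation: [2.148, -2.291, -0.003]
force: [-0.2, 0.4, -0.1]
gripper_width: 0.0004
gripper_force: 0.0
```

move_arm --fingers '[0, 0, 0, 0, 0]' --linear '[[0.4, -0.06, 0], [0.76, -0.12, 0], [0.76, -0.12, 0.07], [0.76, -0.12, 0.07], [0.76, -0.12, 0.07]]' --angular '[[0, 0, 0], [0, 0, 0], [0, 0, 0], [0, 0, 0], [0, 0, 0]]'

```text
time_s: 52.47
position: [0.6269, -0.1745, 0.2387]
orientation: [2.15, -2.289, -0.003]
force: [-0.6, -0.9, 0.4]
gripper_width: 0.0001
gripper_force: 0.0
```

move_arm --fingers '[0, 0, 0, 0, 0]' --linear '[[0.4, -0.06, 0], [0.75, -0.13, 0], [0.75, -0.13, 0.08], [0.75, -0.13, 0.08], [0.75, -0.13, 0.08]]' --angular '[[0, 0, 0], [0, 0, 0], [0, 0, 0], [0, 0, 0], [0, 0, 0]]'

```text
time_s: 52.88
position: [0.6353, -0.2501, 0.2311]
orientation: [2.151, -2.289, -0.002]
force: [0.3, 0.2, 0.3]
gripper_width: 0.0004
gripper_force: 0.0
```

```bash
python3 - <<'E'
from h import *
plan((635,-252,194,-93.6))
E
```

```text
-> (635, -252, 194, -93.6)
   lin [0.02, 0.0, 0.37] ang [0.001, 0.0, 0.0]
```

move_arm --fingers '[0, 0, 0, 0, 0]' --linear '[[0.02, 0, 0.15], [0.02, 0, 0.3], [0.02, 0, 0.37], [0.02, 0, 0.37], [0.02, 0, 0.37]]' --angular '[[0, 0, 0], [0, 0, 0], [0, 0, 0], [0, 0, 0], [0, 0, 0]]'

```text
time_s: 53.3
position: [0.6357, -0.2527, 0.1951]
orientation: [2.151, -2.289, 0.001]
force: [-0.4, 0.0, 0.3]
gripper_width: 0.0005
gripper_force: 0.0
```

move_arm --fingers '[0, 0, 0, 0, 0]' --linear '[[0, 0, 0.02], [0, 0, 0.05], [0, 0, 0.08], [0, 0, 0.1], [0, 0, 0.1]]' --angular '[[0, 0, 0], [0, 0, 0], [0, 0, 0], [0, 0, 0], [0, 0, 0]]'

```text
time_s: 53.72
position: [0.6358, -0.2537, 0.185]
orientation: [-2.149, 2.291, -0.001]
force: [-0.2, 1.3, 3.2]
gripper_width: 0.0006
gripper_force: 1.4
```

move_arm --fingers '[0, 0, 0, 0, 0]' --linear '[[0, 0, 0.01], [0, 0, 0.02], [0, 0, 0.03], [0, 0, 0.04], [0, 0, 0.04]]' --angular '[[0, 0, 0], [0, 0, 0], [0, 0, 0], [0, 0, 0], [0, 0, 0]]'

```text
time_s: 54.13
position: [0.6358, -0.2537, 0.1815]
orientation: [-2.149, 2.29, -0.002]
force: [0.4, 3.1, 5.2]
gripper_width: 0.0003
gripper_force: 2.9
```

move_arm --fingers '[0, 0, 0, 0, 0]' --linear '[[0, 0, 0.01], [0, 0, 0.02], [0, 0, 0.02], [0, 0, 0.03], [0, 0, 0.03]]' --angular '[[0, 0, 0], [0, 0, 0], [0, 0, 0], [0, 0, 0], [0, 0, 0]]'

```text
time_s: 54.55
position: [0.6358, -0.2538, 0.1813]
orientation: [-2.15, 2.289, -0.005]
force: [-3.1, 3.8, 15.0]
gripper_width: 0.0002
gripper_force: 6.9
```

Bottomed out: 15 N with z no longer moving. I'll release, withdraw clear and check.

move_arm --fingers '[0, 0, 0, 0, 0]' --linear '[[0, 0, -0.1], [0, 0, -0.2], [0, 0, -0.4], [0, 0, -0.6], [0, 0, -0.6]]' --angular '[[0, 0, 0], [0, 0, 0], [0, 0, 0], [0, 0, 0], [0, 0, 0]]'

```text
time_s: 54.97
position: [0.6367, -0.255, 0.2418]
orientation: [-2.148, 2.29, -0.01]
force: [1.0, -0.4, 1.2]
gripper_width: 0.0004
gripper_force: 0.0
```

move_arm --fingers '[0, 0, 0, 0, 0]' --linear '[[-0.3, 0.4, 0], [-0.6, 0.8, 0], [-0.6, 0.95, 0], [-0.6, 0.95, 0], [-0.6, 0.95, 0]]' --angular '[[0, 0, 0], [0, 0, 0], [0, 0, 0], [0, 0, 0], [0, 0, 0]]'

```text
time_s: 55.38
position: [0.5429, -0.1874, 0.2376]
orientation: [2.15, -2.29, -0.001]
force: [-0.1, 0.3, 0.2]
gripper_width: 0.0005
gripper_force: 0.0
```

move_arm --fingers '[0, 0, 0, 0, 0]' --linear '[[0, 0.4, 0], [0, 0.8, 0], [0, 0.95, 0], [0, 0.95, 0], [0, 0.95, 0]]' --angular '[[0, 0, 0], [0, 0, 0], [0, 0, 0], [0, 0, 0], [0, 0, 0]]'

```text
time_s: 55.8
position: [0.4502, -0.1823, 0.2378]
orientation: [-2.148, 2.292, -0.002]
force: [-0.5, 0.8, 0.6]
gripper_width: 0.0004
gripper_force: 0.0
```

```bash
python3 - <<'E'
from h import *
c=snap('top'); d=snap('scene')
a=cv2.resize(c['frame'][140:240,270:450],(540,300)); b=cv2.resize(d['frame'][180:340,180:380],(375,300))
s=cv2.resize(c['frame'][60:330,90:490],(400,270)); e=cv2.resize(d['frame'][220:300,230:320],(304,270),interpolation=cv2.INTER_CUBIC)
im=np.zeros((580,800,3),np.uint8); im[:300,:480]=a[:,:480]; im[:300,480:]=b[:,:320]; im[305:575,:400]=s; im[305:575,450:754]=e
cv2.imwrite('pics/f.png',im[:,:,::-1])
E
```

```text
(no output)
```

View pics/f.png

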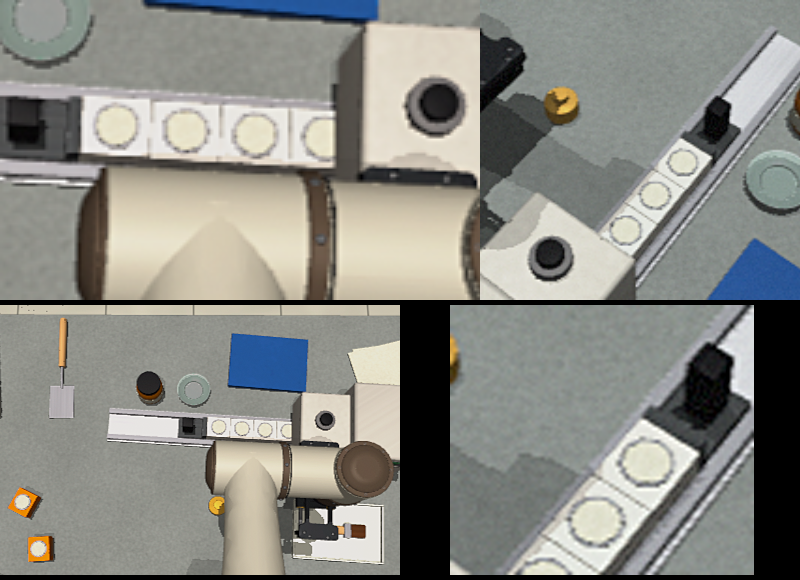

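The final view shows the row closed with the pusher face against the last cassette. The button is up, the brush is in the tray, and the arm is clear. One numeric check of the row length, then I'll hand in.

```bash
python3 - <<'E'
from h import *
c=snap('top')
for u in(296.7,): 
    p=ray(c,u,183,.044)*1000; a=np.radians(TA); d=p[:2]-T0; y=-np.sin(a)*d[0]+np.cos(a)*d[1]; print('row end tester y',y)
if abs(y-300)<8: print(job.job_done())
E
```

```text
row end tester y 300.47094934357483
the job is handed in; nothing more can be done
None
```

The job is done and handed in at about 56 s of the 210 s limit: the brush is in the empty tray by the tester, all five white cassettes (one was knocked aside mid-run and still loaded) are in a closed row from stop to pusher (300.5 mm measured, 300 mm expected), and the start button was pressed fully down and let go.

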